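Scan a carton's side label and a parcel's top label with a stick scanner

TASK

Pick up the stick scanner and scan the orange-edged label on the front of the big carton: point the scanner's red window square at it from about 8 cm and hold it steady for a good second, then set the scanner in its sloping charging dock, window end down, and let go. Take it again by its tail half and scan the orange-edged label on top of the small parcel in the same way, pointing straight down, then put it back in the dock. Scan without touching the boxes, and leave them and everything else on the table where they are.

Things in the scene. Friction and masses are not known exactly. Their poses are not given: they have to be found in the camera images.
- scanner: stick barcode scanner, 165 mm long (x), 30 high (z), 0.15 kg: grey handle 32 mm wide (y) from x = -82 to +33 mm (orange band at the tail), black head 38 mm wide from +33 to +83. Origin: centre of its underside. +x is the beam direction, out of the head, 15 mm above the underside; z is up, out of the side with the orange button. It starts lying flat, button up.
- window (a point): centre of the red window in the scanner's front end, at (83, 0, 15) mm in the scanner's frame, same axes: the beam leaves here along +x
- dock: charging dock fixed to the table: black base plate 150 (x) x 80 (y) x 10 mm. Origin: centre of its underside. +x points to its low, closed end
- cradle: grey sloping cradle of the dock. Its frame is the pose of scanner when seated: origin 68 mm above the table, x slopes 35 degrees down to the closed end, z normal to the floor (floor top z = 0). Stop horns 25 mm high at x = 85, 30 mm apart; cheeks 46 mm apart, flaring to 67 at 30 mm high, at x = 35 to 87. From x = 25 to -65 the floor is a 22 mm wide spine: fingers can straddle handle and spine
- carton: big brown carton, 140 (x) x 201 (y) x 144 mm high, standing at the right rear. Origin: centre of its underside; its -x face, toward the robot, bears the label
- carton_label: white label with black bars and orange edge, 58 mm wide x 38 mm high, on the carton's front face. Origin: its centre, 85 mm above the table; its -x axis points out of the face
- parcel_orange: small brown parcel, 75 (x) x 112 (y) x 47 mm high. Origin: centre of its underside
- orange_label: white label with black bars and orange edge, 38 (x) x 58 (y) mm, at the centre of that parcel's top, 47 mm above the table. Origin: its centre; +z points up out of it
- parcel_green: smaller brown parcel, 55 (x) x 76 (y) x 30 mm high, with a green-edged label on top: not to be scanned. Origin: centre of its underside. It and the orange-labelled parcel may stand in each other's place, left or right of the white foam box
- cutter: blue cutter knife lying flat, 22 x 158 x 16 mm; leave alone
- marker_black: black and white marker lying flat, 17 x 135 x 16 mm; leave alone

How it is judged:
By the outcome, as a careful person would: the job done as asked, in the order asked, and still so for the second after the job is handed in, with the robot touching nothing.
It also fails if it takes over 72 s, if anything falls off the work surface, if the arm or the gripper's body presses on something with over 40 N, if the wrist force passes 120 N, or if a joint passes its speed limit or range.

ROBOT

A 7-joint arm with a two-finger parallel gripper is mounted at the origin on the work surface; the furniture and walls round the work are solid. World frame = base frame: x ahead of the robot, y to its left, z up, the work surface at z = 0. Lengths are in m, angles in degrees, forces in N, time in s.
With the tool pointing down it reaches from about 0.425 to 0.875 m from the base axis. Payload 4.7 kg.
Tool frame: the origin (TCP) lies on the centre line of the jaws, within the pads' length; the fingertips stand 19 mm ahead of it and the grasp point (between the pads) is the TCP; z points along the fingers, y is the line along which they close (so a half turn about z gives the same grasp; the last joint's range is limited). The gripper opens to 87 mm and grips with 3 to 60 N. Pads are 19 mm wide; open, the fingers measure 117 mm over their backs; the gripper's body (75 mm by 190 mm) begins 51 mm behind the grasp point.
Start: joints at [-65.655, 18.392, -4.016, 83.108, 1.295, 78.541, -3.26], TCP at [0.26, 0.596, 0.242] pointing down, gripper open.
Joint ranges: [-163.93, 163.93], [-17.29, 119.83], [-79.2, 71.16], [3.27, 140.29], [-89.18, 269.18], [5.43, 117.66], [-154.24, 154.24]. Speed limits (degrees/s): [147.25, 147.25, 180, 180, 180, 180, 180].

INTERFACE

Orientations are given as [roll, pitch, yaw] about the fixed x, y, z axes, in that order (R = Rz(yaw) Ry(pitch) Rx(roll)).
In Python, from cell import env, imaging gives the robot as it stands.
- The arm moves only by the shell command python3 -m crank 'ROWS' [OPENING] [FORCE]. ROWS is JSON, a list of rows, each an object of numbers: "x", "y", "z": the shift along the tool's x, y, z in m; "turn": the turn about the tool's z in rad. In form: [{"x": .., "y": .., "z": .., "turn": ..}, ...]. A call has 1 to 12 rows; each row is the pose to reach, as a shift and turn from the pose commanded when the call began, along the tool's axes at that moment; what a row does not reach only later rows make up. A row lasts 1/8 s, in which the tool goes at most 62.5 mm and 10.7 degrees, less where a joint would pass 70% of its speed; a pose out of reach is approached as far as the arm can. A call with a gripper value outside its range is refused whole. OPENING is the finger opening in m, from 0 to 0.087, set as the call begins (- or left out, the last holds). The fingers move at their own pace and stop on an object; FORCE is the grip in N (left out, the last holds). Time passes only in rows, so rows that repeat a pose let the fingers close. It gives the time, the measured TCP pose, the force, the opening and the grip force at its end, in the units of the state.
- env.get_obs(): the state, without advancing time (a new reading comes with each control period).
- imaging.read_camera(name): name is "scene" or "top" or "wrist"; returns the picture (420x560x3 uint8, red, green, blue); there is no depth.
- imaging.get_calibration(name): a dict with "camera_matrix" (3x3 intrinsics, pixels), "k1" (the pictures are not rectified: a ray, as slopes to the right and down, at radius r is drawn at 1 + k1 r^2 times it, then the intrinsics apply), "position" and "attitude" of the camera in the world. Camera axes: x right, y up, looking along -z (the intrinsics and any distortion apply to the point x, -y, -z); pixel columns grow to the right and rows downward; lengths in m; the calibration is good to about 2 mm. A picture is of the moment at which its call begins: read the wrist's pose just before it. get_calibration takes no time and is no camera call; for the wrist camera it gives the pose at the moment of the call.
- env.sign_off(): hands the job in; it is judged then, once.
The state is a dict: "time_s": time; "qpos": joint angles; "joint_velocities": joint speeds; "effort": joint torques, N m; "tool_pos": TCP position; "tool_rot": TCP orientation; "force": force on the tool from outside, world axes, zero at the start; "wrist_torque": the same for the moment, N m; "grip_width": finger opening in m; "grasp_force": force on a finger pad.
Only numpy, scipy, OpenCV 4.12 (cv2) and the standard library are available. Lean on these libraries where they do the work, as an engineer would, in place of code of your own. Each camera call takes 0.05 s, during which the arm holds its last target. There are 200 camera calls.

## Working session

There is one attempt and no reset: what is moved stays moved. The work goes in short steps, Python scripts to look and compute and a shell command to move; the robot and the scene stay as the last step left them, time stands still between calls to the robot, and variables do not carry over. Pictures are saved under pics/ and viewed, at most 10 in all, crops included, and the job is handed in when it is done.

```bash
mkdir -p pics; ls
cat > h.py <<'E'
import numpy as np, cv2
from scipy.spatial.transform import Rotation as R
from cell import env, imaging
def ray(c,uv):
    K=np.array(c["camera_matrix"]); k=c["k1"]
    p=np.linalg.inv(K)@[uv[0],uv[1],1]; d=p[:2]; s=d.copy()
    for _ in range(20): s=d/(1+k*(s@s))
    a=np.array(c["attitude"]); M=a if a.shape==(3,3) else R.from_euler('xyz',a,degrees=True).as_matrix()
    return np.array(c["position"]), M@np.array([s[0],-s[1],-1])
def onz(c,uv,z):
    o,d=ray(c,uv); return o+d*(z-o[2])/d[2]
def snap(name,fn):
    c=imaging.get_calibration(name); im=imaging.read_camera(name)
    cv2.imwrite('pics/'+fn,im[:,:,::-1]); return c,im
E
python3 - <<'E'
from h import *
print(env.get_obs())
for n in("scene","top"):
    c,im=snap(n,n+'0.png'); print(c)
E
```

```text
pics
{'time_s': 0.0, 'qpos': array([-65.65365431,  18.43946595,  -4.01705685,  83.17403816,
         1.29556538,  78.54011845,  -3.2586954 ]), 'joint_velocities': array([-0.015363  ,  0.0503027 , -0.05164556, -0.10196104,  0.01573538,
        0.02680133,  0.02206757]), 'effort': array([ 7.61407173e-04, -4.91290677e+01, -4.03166050e-01, -3.12531424e+01,
       -6.36495254e-02,  4.37367812e-02,  1.98516468e-04]), 'tool_pos': array([0.25941712, 0.59543519, 0.24046465]), 'tool_rot': array([-1.79891657e+02,  5.74242608e-03,  1.56466255e+02]), 'force': array([ 0.25474301,  0.10138919, -0.40179065]), 'wrist_torque': array([ 0.04538587,  0.0398372 , -0.00040052]), 'grasp_force': 0.0, 'grip_width': 0.08666543967442515}
{'camera_matrix': array([[533.22778351,   0.        , 277.92262088],
       [  0.        , 533.22778351, 198.98633013],
       [  0.        ,   0.        ,   1.        ]]), 'k1': -0.022347348974513785, 'position': array([-0.67286571, -0.9967924 ,  0.73503145]), 'attitude': array([ 66.03911888,   0.49336511, -49.96814747])}
{'camera_matrix': array([[422.93202721,   0.        , 275.57517626],
       [  0.        , 422.93202721, 206.62285163],
       [  0.        ,   0.        ,   1.        ]]), 'k1': -0.111616293311505, 'position': array([ 0.27552286, -0.05796559,  1.52810105]), 'attitude': array([  6.22588521,  -0.22104103, -91.41870978])}
```

View pics/top0.png

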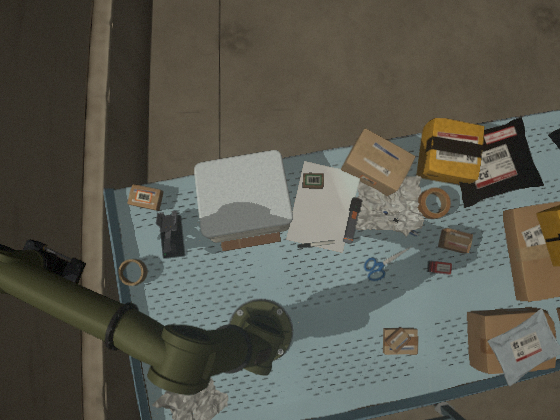

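View pics/scene0.png

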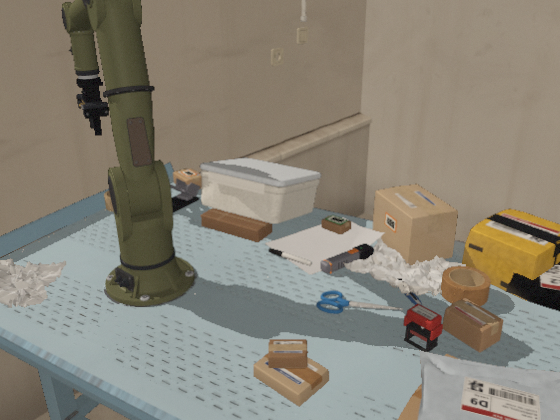

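Run:
```python
import cv2
t=cv2.imread('pics/top0.png'); s=cv2.imread('pics/scene0.png')
a=cv2.resize(t[130:260,285:425],(400,371),interpolation=2); b=cv2.resize(t[170:280,110:230],(400,367),interpolation=2)
c=cv2.resize(s[180:290,230:470],(600,275),interpolation=2)
o=cv2.copyMakeBorder(b,0,4,0,0,cv2.BORDER_CONSTANT)
cv2.imwrite('pics/crop0.png',cv2.hconcat([a,o])); cv2.imwrite('pics/crop1.png',c)
```

```text
(no output)
```

View pics/crop0.png

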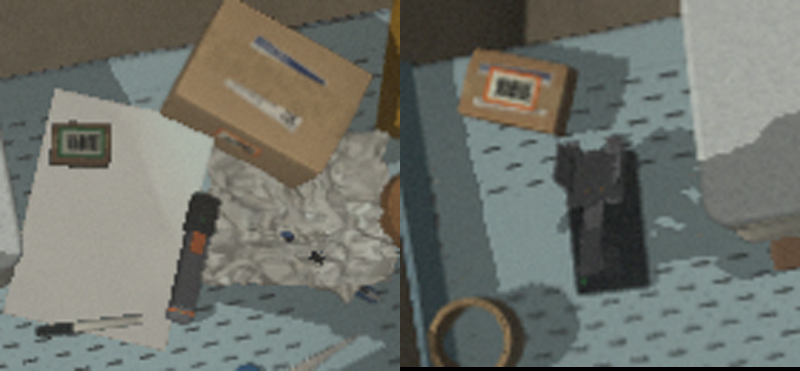

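Run:
```python
from h import *
c=imaging.get_calibration("top"); im=cv2.imread('pics/top0.png')
A=lambda x,y:(285+x/2.857,130+y/2.854)
B=lambda x,y:(110+x/3.333,170+y/3.336)
def P(n,uv,z): print(n,np.round(onz(c,uv,z),4))
P('base',(262,335),0.0)
# scanner: orange button & tail band, dark blob
hsv=cv2.cvtColor(im,cv2.COLOR_BGR2HSV)
m=cv2.inRange(hsv,(0,0,0),(179,255,90)); m[:, :338]=0;m[:,368:]=0;m[:192]=0;m[250:]=0
n,l,st,ce=cv2.connectedComponentsWithStats(m); i=1+np.argmax(st[1:,4]); print(st[i])
cn=cv2.findContours((l==i).astype(np.uint8),0,2)[0][0]; r=cv2.boxPoints(cv2.minAreaRect(cn))
for p in r: P('scan box',p,0.03)
o=cv2.inRange(hsv,(0,110,90),(15,255,255))
n,l,st,ce=cv2.connectedComponentsWithStats(o)
for i in range(1,n):
    if st[i,4]>3: print(st[i],np.round(ce[i],1), np.round(onz(c,ce[i],0.03)[:2],3),np.round(onz(c,ce[i],0.047)[:2],3),np.round(onz(c,ce[i],0.085)[:2],3))
P('tail',A(180,315),.03);P('headend',A(206,198),.03)
for q in[(163,108),(293,185),(228,0),(370,75)]: P('carton top',A(*q),.144)
for q in[(475,50),(578,68),(562,134),(458,114)]: P('parcel top',B(q[0]-400,q[1]),.047)
for q in[(642,290),(578,293),(640,150),(560,150)]: P('dock',B(q[0]-400,q[1]),.01)
P('green',A(80,145),.03)
c=imaging.get_calibration("scene");P('carton lbl scene',(390,222),.085)
```

```text
base [-0.0156 -0.0084  0.    ]
[344 197  18  43 377]
scan box [ 0.3235 -0.3064  0.03  ]
scan box [ 0.4688 -0.3397  0.03  ]
scan box [ 0.4576 -0.3931  0.03  ]
scan box [ 0.3123 -0.3592  0.03  ]
[494 128  14   5  15] [500.2 130.1] [ 0.71  -0.926] [ 0.705 -0.916] [ 0.694 -0.894]
[438 133  15   4  29] [444.6 134.3] [ 0.694 -0.703] [ 0.689 -0.696] [ 0.679 -0.679]
[484 133   9   3   9] [488.  133.9] [ 0.695 -0.875] [ 0.69  -0.866] [ 0.68  -0.845]
[455 134  23   6  83] [466.5 136.7] [ 0.684 -0.788] [ 0.68 -0.78] [ 0.669 -0.761]
[500 136  10   4  10] [504.5 137.5] [ 0.681 -0.94 ] [ 0.676 -0.93 ] [ 0.666 -0.908]
[490 141   6   2   6] [492.5 141.5] [ 0.665 -0.89 ] [ 0.661 -0.881] [ 0.651 -0.859]
[477 171  40  17 116] [492.5 179.7] [ 0.52  -0.876] [ 0.517 -0.867] [ 0.511 -0.846]
[360 175   4   2   5] [361.4 175.4] [ 0.545 -0.381] [ 0.542 -0.377] [ 0.535 -0.369]
[365 176   6   4   7] [367.7 177.7] [ 0.536 -0.403] [ 0.533 -0.399] [ 0.526 -0.391]
[372 180   5   5  11] [374.3 182.5] [ 0.518 -0.426] [ 0.515 -0.422] [ 0.509 -0.413]
[418 188  32  30 283] [432.9 204. ] [ 0.434 -0.639] [ 0.433 -0.632] [
[... 3282 characters left out ...]
1 365   3   4   5] [542.2 366.4] [-0.176 -1.033] [-0.171 -1.022] [-0.159 -0.997]
[497 368   4   4   6] [498.5 369.5] [-0.172 -0.858] [-0.167 -0.849] [-0.156 -0.828]
tail [ 0.3121 -0.3218  0.03  ]
headend [ 0.4578 -0.3609  0.03  ]
carton top [ 0.5512 -0.2922  0.144 ]
carton top [ 0.4568 -0.4411  0.144 ]
carton top [ 0.6803 -0.3761  0.144 ]
carton top [ 0.5864 -0.5418  0.144 ]
parcel top [0.5274 0.4433 0.047 ]
parcel top [0.5048 0.3304 0.047 ]
parcel top [0.4344 0.3474 0.047 ]
parcel top [0.4586 0.461  0.047 ]
dock [0.2676 0.2699 0.01  ]
dock [0.2657 0.3397 0.01  ]
dock [0.4188 0.2715 0.01  ]
dock [0.4209 0.3596 0.01  ]
green [ 0.5288 -0.2045  0.03  ]
carton lbl scene [ 0.5173 -0.389   0.085 ]
```

View pics/crop1.png

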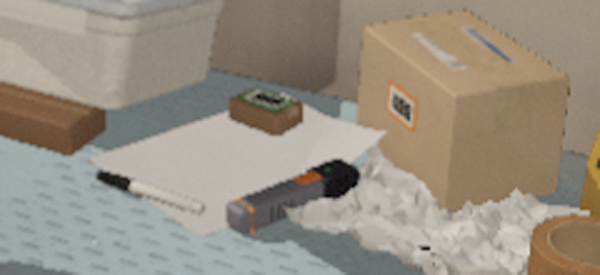

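```bash
cat >> h.py <<'E'
def go(x,y,z,yaw):
    s=env.get_obs(); p=s["tool_pos"]; M=R.from_euler('xyz',[180,0,s["tool_rot"][2]],degrees=True).as_matrix()
    d=M.T@(np.array([x,y,z])-p); t=-((yaw-s["tool_rot"][2]+180)%360-180)
    print("x %.4f y %.4f z %.4f turn %.4f"%(*d,np.radians(t)),"| len %.3f turn %.1f"%(np.linalg.norm(d),t))
E
python3 -m crank '[{"x":-0.053,"y":-0.033,"z":-0.05},{"x":-0.104,"y":-0.064,"z":-0.05},{"x":-0.156,"y":-0.096,"z":-0.05},{"x":-0.207,"y":-0.127,"z":-0.05},{"x":-0.258,"y":-0.159,"z":-0.05},{"x":-0.309,"y":-0.19,"z":-0.05},{"x":-0.358,"y":-0.22,"z":-0.05},{"x":-0.38,"y":-0.277,"z":-0.05},{"x":-0.4,"y":-0.335,"z":-0.05},{"x":-0.42,"y":-0.39,"z":-0.05},{"x":-0.44,"y":-0.445,"z":-0.05},{"x":-0.46,"y":-0.5,"z":-0.05}]'
python3 - <<'E'
from h import *
s=env.get_obs();print(s['qpos'].round(1))
go(.48,-.15,.28,165);go(.345,-.33,.25,165)
E
```

```text
[-65.7  18.4  -4.   83.2   1.3  78.5  -3.3]
x -0.4999 y -0.5954 z -0.0394 turn -0.1490 | len 0.778 turn -8.5
x -0.4480 y -0.8143 z -0.0094 turn -0.1490 | len 0.929 turn -8.5invalid input
```

```bash
python3 -m crank '[{"x":-0.053,"y":-0.033,"z":-0.05,"turn":0},{"x":-0.104,"y":-0.064,"z":-0.05,"turn":0},{"x":-0.156,"y":-0.096,"z":-0.05,"turn":0},{"x":-0.207,"y":-0.127,"z":-0.05,"turn":0},{"x":-0.258,"y":-0.159,"z":-0.05,"turn":0},{"x":-0.309,"y":-0.19,"z":-0.05,"turn":0},{"x":-0.358,"y":-0.22,"z":-0.05,"turn":0},{"x":-0.38,"y":-0.277,"z":-0.05,"turn":0},{"x":-0.4,"y":-0.335,"z":-0.05,"turn":0},{"x":-0.42,"y":-0.39,"z":-0.05,"turn":0},{"x":-0.44,"y":-0.445,"z":-0.05,"turn":0},{"x":-0.46,"y":-0.5,"z":-0.05,"turn":0}]'
python3 - <<'E'
from h import *
s=env.get_obs();print(s['qpos'].round(1))
go(.48,-.15,.28,165);go(.345,-.33,.25,165)
E
```

```text
time_s: 1.6
tool_pos: [0.481, -0.0481, 0.2913]
tool_rot: [180.0, -0.0, 156.5]
force: [1.0, -0.4, -0.5]
grip_width: 0.0873
grasp_force: 0.0
[-25.1  -4.5  26.4 102.4   2.   81.7  67.3]
x -0.0397 y -0.0939 z 0.0113 turn -0.1489 | len 0.103 turn -8.5
x 0.0122 y -0.3128 z 0.0413 turn -0.1489 | len 0.316 turn -8.5
```

```bash
python3 -m crank '[{"x":-0.02,"y":-0.055,"z":0,"turn":-0.07},{"x":-0.035,"y":-0.11,"z":0,"turn":-0.149},{"x":-0.02,"y":-0.165,"z":0.01,"turn":-0.149},{"x":-0.01,"y":-0.22,"z":0.02,"turn":-0.149},{"x":0.0,"y":-0.27,"z":0.03,"turn":-0.149},{"x":0.012,"y":-0.313,"z":0.041,"turn":-0.149},{"x":0.012,"y":-0.313,"z":0.041,"turn":-0.149},{"x":0.012,"y":-0.313,"z":0.041,"turn":-0.149}]' 0.056
python3 - <<'E'
from h import *
s=env.get_obs();print(s['qpos'].round(1))
c,im=snap("wrist","w0.png");print(c)
E
```

```text
time_s: 2.6
tool_pos: [0.346, -0.3277, 0.2504]
tool_rot: [180.0, 0.0, 165.0]
force: [1.5, 0.8, 0.3]
grip_width: 0.056
grasp_force: 0.0
[ -9.8  -6.8  47.2 107.4   5.1  77.3 111.1]
{'camera_matrix': array([[355.71763751,   0.        , 276.70670182],
       [  0.        , 355.71763751, 205.75128585],
       [  0.        ,   0.        ,   1.        ]]), 'k1': -0.08629082387454542, 'position': array([ 0.26569739, -0.30560595,  0.39340345]), 'attitude': array([-1.75181097e+01, -1.49825698e-02,  7.50040007e+01])}
```

View pics/w0.png

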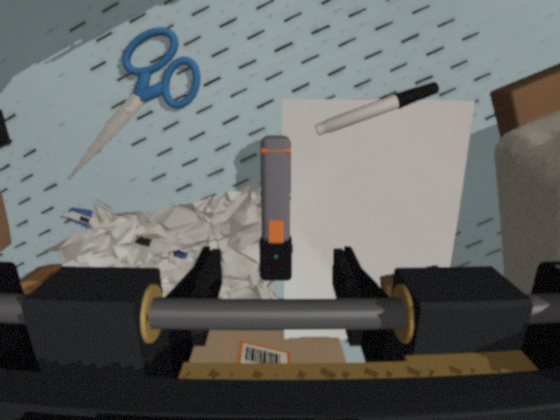

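Run:
```python
from h import *
c=imaging.get_calibration("wrist"); im=cv2.imread('pics/w0.png'); hsv=cv2.cvtColor(im,cv2.COLOR_BGR2HSV)
m=cv2.inRange(hsv,(0,0,0),(179,255,120)); o=cv2.inRange(hsv,(0,150,120),(18,255,255))
rows=[]
for v in range(150,276,4):
    u=np.where((m|o)[v,245:305]>0)[0]+245; rows.append((v,u.min(),u.max()))
print(rows[::4], [int(v) for v in np.where((m|o)[120:300,276]>0)[0][[0,-1]]+120])
L=[onz(c,(np.median([r[1],r[2]])+.0,r[0]),.03)[:2] for r in rows if 26<r[2]-r[1]<36]
L=np.array(L); f=np.polyfit(L[:,0],L[:,1],1); print('yaw',np.degrees(np.arctan(f[0])),len(L))
n,l,st,ce=cv2.connectedComponentsWithStats(o)
for i in range(1,n):
    if st[i,4]>10: print(st[i],ce[i].round(1),onz(c,ce[i],.03).round(4))
print('headend',onz(c,(276,278.5),.03).round(4),'band',onz(c,(276,151),.03).round(4),'tailbottom',onz(c,(276,136.5),0.0).round(4),f)
for p in [(238,343),(290,352)]: print('label low corners',onz(c,p,.066).round(4))
```

```text
[(150, np.int64(245), np.int64(289)), (166, np.int64(245), np.int64(289)), (182, np.int64(245), np.int64(289)), (198, np.int64(247), np.int64(289)), (214, np.int64(261), np.int64(288)), (230, np.int64(261), np.int64(288)), (246, np.int64(259), np.int64(292)), (262, np.int64(259), np.int64(291))] [135, 299]
yaw -14.120681347157882 17
[261 149   6   4  18] [263.3 150.6] [ 0.3163 -0.3329  0.03  ]
[285 149   5   4  12] [287.3 150.7] [ 0.3227 -0.3091  0.03  ]
[269 221  14  22 306] [275.5 231.6] [ 0.4054 -0.3438  0.03  ]
[237 341   6  23  60] [239.2 352.2] [ 0.5512 -0.43    0.03  ]
[286 351   4  13  26] [288.3 357. ] [ 0.5741 -0.3723  0.03  ]
headend [ 0.4616 -0.3582  0.03  ] band [ 0.3201 -0.3204  0.03  ] tailbottom [ 0.3091 -0.3176  0.    ] [-0.2515664  -0.24275953]
label low corners [ 0.5104 -0.4152  0.066 ]
label low corners [ 0.5373 -0.362   0.066 ]
```

Run:
```python
from h import *
go(.3348,-.3254,.023,165.5)
```

```text
x 0.0118 y -0.0011 z 0.2276 turn -0.0070 | len 0.228 turn -0.4
```

```bash
python3 -m crank '[{"x":0.012,"y":-0.001,"z":0.05,"turn":-0.007},{"x":0.012,"y":-0.001,"z":0.105,"turn":-0.007},{"x":0.012,"y":-0.001,"z":0.155,"turn":-0.007},{"x":0.012,"y":-0.001,"z":0.19,"turn":-0.007},{"x":0.012,"y":-0.001,"z":0.215,"turn":-0.007},{"x":0.012,"y":-0.001,"z":0.227,"turn":-0.007},{"x":0.012,"y":-0.001,"z":0.227,"turn":-0.007}]'
python3 -m crank '[{"x":0,"y":0,"z":0,"turn":0},{"x":0,"y":0,"z":0,"turn":0},{"x":0,"y":0,"z":0,"turn":0},{"x":0,"y":0,"z":0,"turn":0},{"x":0,"y":0,"z":0,"turn":0}]' 0.0 40
```

```text
time_s: 3.52
tool_pos: [0.3341, -0.3256, 0.0232]
tool_rot: [180.0, -0.1, 165.5]
force: [0.1, 0.8, -0.7]
grip_width: 0.0556
grasp_force: 0.0
time_s: 4.15
tool_pos: [0.3343, -0.3263, 0.0241]
tool_rot: [180.0, 0.1, 165.4]
force: [-0.9, 2.4, 5.2]
grip_width: 0.0317
grasp_force: 40.0
```

Run:
```python
from h import *
c=imaging.get_calibration("top"); im=cv2.imread('pics/top0.png'); hsv=cv2.cvtColor(im,cv2.COLOR_BGR2HSV)
print(hsv[150,375],hsv[165,395],hsv[185,365],hsv[120,370])
m=cv2.inRange(hsv,(5,70,125),(22,200,255)); m[:,:335]=0;m[:,420:]=0;m[:115]=0;m[205:]=0
m=cv2.morphologyEx(m,cv2.MORPH_CLOSE,np.ones((9,9)))
n,l,st,ce=cv2.connectedComponentsWithStats(m); i=1+np.argmax(st[1:,4]); print(st[i])
cn=cv2.findContours((l==i).astype(np.uint8),0,1)[0][0][:,0,:]
W=np.array([onz(c,p,.144)[:2] for p in cn.astype(float)],np.float32)
r=cv2.minAreaRect(W*1000); print(r, cv2.boxPoints(r).round(0).tolist())
# scene label
cs=imaging.get_calibration("scene"); sm=cv2.imread('pics/scene0.png'); h=cv2.cvtColor(sm,cv2.COLOR_BGR2HSV)
o=cv2.inRange(h,(0,110,120),(14,255,255))[200:245,375:410]; ys,xs=np.where(o); print(xs.min()+375,xs.max()+375,ys.min()+200,ys.max()+200)
h2=cv2.convexHull(np.c_[xs+375,ys+200].astype(np.int32)); q=cv2.approxPolyDP(h2,3,True)[:,0]; print(q.tolist())
print('scene centre',onz(cs,((xs.min()+xs.max())/2+375,(ys.min()+ys.max())/2+200),.085))
for p in q: print([onz(cs,p,z)[:2].round(4).tolist() for z in(.066,.104)])
h=cv2.cvtColor(cv2.imread('pics/w0.png'),cv2.COLOR_BGR2HSV)
o=cv2.inRange(h,(0,120,100),(18,255,255))[335:372,225:300]; ys,xs=np.where(o)
print([ (int(u)+225,int(ys[xs==u].min())+335,int(ys[xs==u].max())+335) for u in np.unique(xs)])
```

```text
[ 19  99 134] [ 17 101 134] [ 25  24 127] [18 58 88]
[ 347  129   68   61 2363]
((571.076904296875, -419.35321044921875), (196.8331298828125, 155.826416015625), 59.53710174560547) [[454.0, -465.0], [588.0, -544.0], [688.0, -374.0], [554.0, -295.0]]
384 396 212 232
[[395, 232], [384, 223], [385, 212], [396, 220]]
scene centre [ 0.51728503 -0.38896972  0.085     ]
[[0.5068, -0.4117], [0.4398, -0.4449]]
[[0.536, -0.3613], [0.4673, -0.3974]]
[[0.601, -0.3275], [0.5286, -0.3655]]
[[0.574, -0.3781], [0.5032, -0.4132]]
[(225, 370, 370), (226, 364, 368), (227, 363, 370), (229, 366, 369), (232, 364, 367), (233, 369, 371), (235, 363, 369), (236, 360, 370), (237, 353, 368), (238, 345, 368), (239, 341, 368), (240, 340, 365), (241, 340, 369), (242, 341, 366), (243, 340, 342), (244, 341, 366), (245, 341, 366), (246, 341, 367), (247, 341, 342), (248, 342, 369), (249, 342, 366), (250, 342, 368), (251, 342, 365), (252, 343, 371), (253, 343, 368), (254, 343, 368), (255, 343, 365), (256, 344, 344), (257, 344, 365), (258, 344, 370), (259, 344, 345), (260, 344, 345), (261, 345, 346), (262, 345, 367), (263, 345, 370), (264, 345, 370), (265, 346, 364), (266, 346, 370), (267, 346, 369), (268, 347, 371), (269, 347, 368), (270, 347, 348), (271, 347, 367), (272, 347, 367), (273, 347, 348), (274, 348, 369), (275, 348, 371), (276, 348, 370), (277, 348, 368), (278, 349, 350), (279, 349, 350), (280, 349, 370), (281, 350, 369), (282, 350, 350), (283, 350, 351), (284, 350, 370), (285, 350, 369), (286, 351, 367), (287, 351, 364), (288, 351, 368), (289, 351, 368), (290, 356, 365), (291, 363, 370), (292, 363, 365), (293, 365, 369), (294, 370, 370), (295, 364, 369), (296, 367, 371), (297, 364, 369), (299, 367, 368)]
```

```bash
python3 -m crank '[{"x":0,"y":0,"z":-0.01,"turn":0},{"x":0,"y":0,"z":-0.035,"turn":0},{"x":0,"y":0,"z":-0.07,"turn":0},{"x":0,"y":0,"z":-0.07,"turn":0}]'
python3 - <<'E'
from h import *
c=imaging.get_calibration("wrist")
a,b=onz(c,(276,205),0),0
go(.339,-.283,.094,150); print(env.get_obs()['qpos'].round(1))
E
```

```text
time_s: 4.65
tool_pos: [0.3353, -0.3274, 0.0958]
tool_rot: [-180.0, 0.3, 165.4]
force: [0.2, -0.7, -0.6]
grip_width: 0.0317
grasp_force: 40.0
x 0.0076 y 0.0439 z 0.0018 turn 0.2690 | len 0.045 turn 15.4
[ -9.8   3.9  53.1 119.6  -3.8  57.8 120.7]
```

```bash
python3 -m crank '[{"x":0.003,"y":0.02,"z":0.001,"turn":0.09},{"x":0.006,"y":0.038,"z":0.002,"turn":0.18},{"x":0.0076,"y":0.044,"z":0.002,"turn":0.25},{"x":0.0076,"y":0.044,"z":0.002,"turn":0.269},{"x":0.0076,"y":0.044,"z":0.002,"turn":0.269},{"x":0.0076,"y":0.044,"z":0.002,"turn":0.269}]'
python3 - <<'E'
from h import *
c,s=snap("scene","s1.png"); c2,w=snap("top","t1.png")
a=cv2.resize(s[170:270,320:450],(520,400),interpolation=2)[:,:,::-1]; b=cv2.resize(w[150:250,310:380],(280,400),interpolation=2)[:,:,::-1]
cv2.imwrite('pics/c2.png',cv2.hconcat([a,b]))
E
```

```text
time_s: 5.4
tool_pos: [0.3373, -0.2821, 0.0914]
tool_rot: [-180.0, -0.0, 150.0]
force: [-0.3, -1.5, -2.3]
grip_width: 0.0315
grasp_force: 40.0
```

View pics/c2.png

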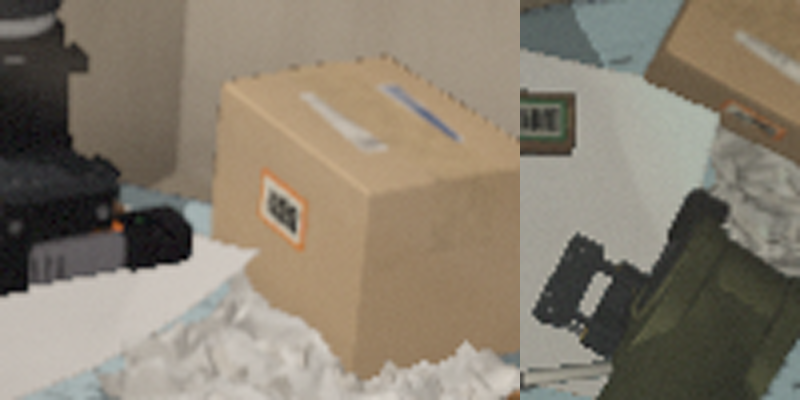

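Run:
```python
from h import *
def proj(c,P):
    M=R.from_euler('xyz',c["attitude"],degrees=True).as_matrix(); q=M.T@(np.array(P)-c["position"]); s=np.array([q[0],-q[1]])/-q[2]
    s=s*(1+c["k1"]*(s@s)); K=c["camera_matrix"]; return np.array([K[0,0]*s[0]+K[0,2],K[1,1]*s[1]+K[1,2]])
c=imaging.get_calibration("scene"); t=imaging.get_calibration("top"); o=env.get_obs(); p=o['tool_pos']; print(p)
b=np.array([np.cos(np.radians(-30)),np.sin(np.radians(-30)),0]); l=np.array([-b[1],b[0],0]); k=np.array([0,0,1.])
O=p+.048*b-.0241*k
for n,x,y,z in[('handle bot mid',0.0,-16,0),('handle bot +33',33,-16,0),('head bot end',83,-19,0),('head top end',83,-19,30),('headtopL',83,19,30),('window',83,0,15)]:
    P=O+b*x/1e3+l*y/1e3+k*z/1e3
    u=proj(c,P); v=proj(t,P); print(n,P.round(3),'crop scene',((u-[320,170])*4).round(0),'crop top',((v-[310,150])*4+[520,0]).round(0))
L=np.array([.5216,-.3886,.085]); print('label',((proj(c,L)-[320,170])*4).round(0),((proj(t,L)-[310,150])*4+[520,0]).round(0))
w=O+b*.083+k*.015; print('dist',(L-w)@b,'lat',(L-w)@l,'dz',(L-w)[2])
```

```text
[ 0.3374094  -0.28202535  0.09146011]
handle bot mid [ 0.371 -0.32   0.067] crop scene [ 74. 280.] crop top [675. 292.]
handle bot +33 [ 0.4   -0.336  0.067] crop scene [119. 271.] crop top [692. 259.]
head bot end [ 0.441 -0.364  0.067] crop scene [188. 261.] crop top [721. 211.]
head top end [ 0.441 -0.364  0.097] crop scene [191. 220.] crop top [728. 207.]
headtopL [ 0.46  -0.331  0.097] crop scene [164. 197.] crop top [689. 185.]
window [ 0.451 -0.348  0.082] crop scene [176. 228.] crop top [705. 198.]
label [283. 206.] [749. 116.]
dist 0.08180106369894982 lat -0.00020105972800767496 dz 0.002639886987370804
```

```bash
python3 -m crank '[{"x":0,"y":0,"z":-0.0025,"turn":0},{"x":0,"y":0,"z":-0.0025,"turn":0},{"x":0,"y":0,"z":-0.0025,"turn":0},{"x":0,"y":0,"z":-0.0025,"turn":0},{"x":0,"y":0,"z":-0.0025,"turn":0},{"x":0,"y":0,"z":-0.0025,"turn":0},{"x":0,"y":0,"z":-0.0025,"turn":0},{"x":0,"y":0,"z":-0.0025,"turn":0},{"x":0,"y":0,"z":-0.0025,"turn":0},{"x":0,"y":0,"z":-0.0025,"turn":0},{"x":0,"y":0,"z":-0.0025,"turn":0},{"x":0,"y":0,"z":-0.0025,"turn":0}]';python3 -m crank '[{"x":0,"y":0,"z":0,"turn":0},{"x":0,"y":0,"z":0,"turn":0},{"x":0,"y":0,"z":0,"turn":0}]'
python3 - <<'E'
from h import *
print(env.get_obs()['qpos'].round(1))
go(.35,-.27,.27,155);go(.48,-.1,.29,160);go(.5,.1,.29,165);go(.42,.3,.29,180)
E
```

```text
time_s: 7.0
tool_pos: [0.3376, -0.2817, 0.094]
tool_rot: [180.0, 0.0, 150.0]
force: [-0.3, -0.2, -1.3]
grip_width: 0.0318
grasp_force: 40.0
time_s: 7.38
tool_pos: [0.3376, -0.2817, 0.094]
tool_rot: [180.0, 0.0, 150.0]
force: [0.2, -0.3, -1.3]
grip_width: 0.0322
grasp_force: 40.0
[-14.1  -1.4  50.8 123.1   1.3  57.8  95.9]
x -0.0049 y 0.0163 z -0.1760 turn -0.0875 | len 0.177 turn -5.0
x -0.0325 y 0.2286 z -0.1960 turn -0.1747 | len 0.303 turn -10.0
x 0.0503 y 0.4118 z -0.1960 turn -0.2620 | len 0.459 turn -15.0
x 0.2196 y 0.5449 z -0.1960 turn -0.5238 | len 0.619 turn -30.0
```

```bash
python3 -m crank '[{"x":0,"y":0.005,"z":-0.06,"turn":0},{"x":-0.002,"y":0.01,"z":-0.12,"turn":0},{"x":-0.005,"y":0.016,"z":-0.176,"turn":-0.05},{"x":-0.012,"y":0.07,"z":-0.19,"turn":-0.09},{"x":-0.02,"y":0.125,"z":-0.196,"turn":-0.12},{"x":-0.027,"y":0.18,"z":-0.196,"turn":-0.15},{"x":-0.032,"y":0.23,"z":-0.196,"turn":-0.175},{"x":-0.012,"y":0.28,"z":-0.196,"turn":-0.2},{"x":0.01,"y":0.325,"z":-0.196,"turn":-0.22},{"x":0.03,"y":0.37,"z":-0.196,"turn":-0.24},{"x":0.05,"y":0.412,"z":-0.196,"turn":-0.262},{"x":0.05,"y":0.412,"z":-0.196,"turn":-0.262}]'
python3 - <<'E'
from h import *
print(env.get_obs()['qpos'].round(1))
go(.46,.3,.29,180)
E
```

```text
time_s: 8.88
tool_pos: [0.4997, 0.1051, 0.2893]
tool_rot: [180.0, -0.1, 165.5]
force: [-0.3, -1.1, -1.7]
grip_width: 0.0319
grasp_force: 40.0
[-36.2  -0.3  21.4  99.1   0.1  81.3  60.7]
x 0.0873 y 0.1787 z -0.0007 turn -0.2537 | len 0.199 turn -14.5
```

```bash
python3 -m crank '[{"x":0.025,"y":0.05,"z":0,"turn":-0.07},{"x":0.05,"y":0.1,"z":0,"turn":-0.14},{"x":0.075,"y":0.15,"z":0,"turn":-0.2},{"x":0.087,"y":0.179,"z":0,"turn":-0.254},{"x":0.087,"y":0.179,"z":0,"turn":-0.254},{"x":0.087,"y":0.179,"z":0,"turn":-0.254}]'
python3 - <<'E'
from h import *
c,im=snap("wrist","w1.png"); print(c["position"],c["attitude"])
E
```

```text
time_s: 9.62
tool_pos: [0.4637, 0.2935, 0.2899]
tool_rot: [-179.9, 0.0, 179.4]
force: [-0.6, -0.8, -1.2]
grip_width: 0.0317
grasp_force: 40.0
[0.38054893 0.29534335 0.43289811] [-17.52874192   0.12580797  89.38598116]
```

View pics/w1.png

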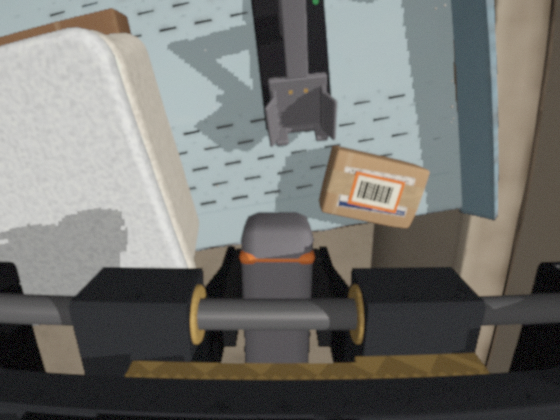

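Run:
```python
from h import *
g=cv2.cvtColor(cv2.imread('pics/w1.png'),cv2.COLOR_BGR2GRAY)
for v in (5,25,45,65): print(v,g[v,248:336:2].tolist())
for u in (286,298,312): print('col',u,g[60:150:2,u].tolist())
for v in (78,84,110,134): print(v,g[v,256:346:2].tolist())
```

```text
5 [136, 124, 53, 30, 37, 36, 37, 30, 31, 30, 40, 36, 40, 33, 39, 49, 66, 87, 97, 100, 97, 101, 101, 100, 98, 102, 102, 103, 101, 66, 39, 42, 39, 47, 47, 38, 42, 50, 138, 181, 184, 179, 179, 184]
25 [135, 134, 126, 68, 23, 25, 28, 29, 26, 21, 23, 31, 23, 31, 30, 34, 51, 63, 92, 100, 99, 102, 102, 100, 101, 101, 103, 102, 105, 89, 40, 37, 36, 40, 39, 30, 33, 36, 48, 145, 181, 182, 182, 184]
45 [137, 136, 135, 131, 79, 31, 31, 36, 34, 38, 36, 37, 37, 37, 35, 35, 39, 42, 72, 97, 99, 100, 99, 101, 103, 104, 102, 104, 107, 93, 44, 38, 35, 32, 44, 36, 33, 37, 32, 70, 163, 182, 183, 184]
65 [182, 148, 135, 139, 132, 96, 34, 34, 33, 33, 32, 36, 34, 37, 34, 38, 34, 38, 37, 78, 98, 100, 102, 101, 100, 103, 102, 104, 103, 108, 69, 38, 32, 34, 37, 35, 39, 33, 39, 36, 105, 175, 182, 185]
col 286 [83, 80, 79, 70, 73, 69, 67, 61, 65, 90, 117, 104, 102, 103, 103, 104, 101, 102, 102, 102, 101, 104, 102, 98, 87, 79, 72, 72, 73, 73, 75, 78, 71, 79, 111, 116, 114, 118, 116, 116, 123, 116, 121, 169, 182]
col 298 [100, 102, 100, 101, 104, 101, 102, 103, 99, 116, 108, 101, 102, 103, 102, 102, 100, 102, 98, 
[... 475 characters left out ...]
03, 105, 92, 59, 150, 184, 183, 185, 184, 184, 184, 185]
84 [134, 133, 102, 39, 34, 38, 62, 97, 103, 104, 104, 100, 102, 101, 103, 102, 101, 98, 105, 100, 103, 102, 99, 102, 103, 106, 104, 103, 102, 102, 105, 100, 100, 104, 106, 89, 47, 138, 182, 186, 186, 185, 183, 184, 184]
110 [134, 136, 136, 128, 79, 101, 120, 119, 119, 120, 120, 110, 102, 100, 93, 79, 74, 73, 77, 72, 76, 73, 73, 77, 74, 73, 75, 73, 73, 75, 74, 74, 63, 65, 62, 60, 64, 60, 66, 88, 138, 178, 184, 183, 183]
134 [135, 134, 133, 137, 137, 134, 107, 106, 119, 119, 119, 120, 110, 112, 113, 118, 128, 131, 132, 129, 135, 158, 169, 185, 183, 183, 182, 182, 181, 149, 83, 86, 82, 81, 81, 74, 68, 60, 72, 114, 166, 181, 183, 183, 183]
```

```bash
python3 -c "
import cv2
t=cv2.imread('pics/w1.png'); cv2.imwrite('pics/c3.png',cv2.resize(t[0:230,240:440],(690,598*800//800 if 0 else 598),interpolation=2)[:598])"
```

```text
(no output)
```

View pics/c3.png

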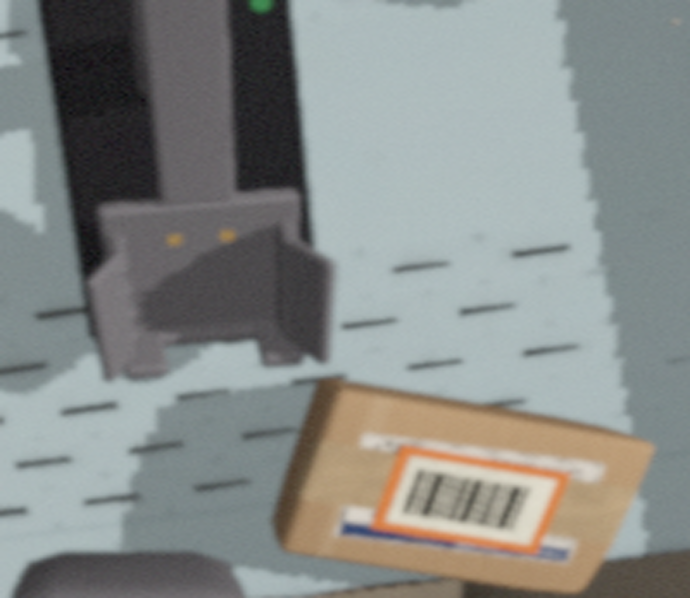

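Run:
```python
from h import *
c={k:v for k,v in imaging.get_calibration("wrist").items()}
P=lambda u,v,z:onz(c,(u,v),z)
L,Rr=P(269.2,79.3,.0537),P(326.4,73.8,.0537); print('back edge',L.round(4),Rr.round(4),'w',np.linalg.norm(L-Rr),'yaw',np.degrees(np.arctan2(-(Rr-L)[0],(Rr-L)[1])),'mid',((L+Rr)/2).round(4))
# spine: sloping plane through mid with slope
m=(L+Rr)/2
def slope(u,v,yaw=0):
    o,d=ray(c,(u,v)); n=np.array([np.sin(np.radians(35))*np.cos(yaw),np.sin(np.radians(35))*np.sin(yaw),np.cos(np.radians(35))]); return o+d*((m-o)@n)/(d@n)
pts=[]
for v,l,r in[(5,281,306),(25,283,307.2),(45,284.2,307.5),(65,285.8,308.5)]:
    a,b=slope(l,v),slope(r,v); pts.append((a+b)/2); print(v,a.round(4),b.round(4),'w',(b-a)[1].round(4))
pts=np.array(pts); print('spine yaw',np.degrees(np.arctan(np.polyfit(pts[:,0],pts[:,1],1)[0])))
for u1,u2,z in[(323,336.5,.01),(252.5,266.5,.01)]:
    a,b=P(u1,5,z),P(u2,65 if z else 65,z); print('plate',a.round(4),b.round(4),np.degrees(np.arctan2((b-a)[1],(b-a)[0])))
h=cv2.cvtColor(cv2.imread('pics/w1.png'),cv2.COLOR_BGR2HSV); o=cv2.inRange(h,(0,140,120),(16,255,255)); o[:160]=0;o[225:]=0;o[:,:335]=0;o[:,420:]=0
ys,xs=np.where(o); W=np.array([P(float(x),float(y),.047)[:2] for x,y in zip(xs,ys)],np.float32); print('label',cv2.minAreaRect(W*1000))
g=np.array([P(315.5,1,.01)])
```

```text
back edge [0.3657 0.287  0.0537] [0.3608 0.345  0.0537] w 0.05825450236997319 yaw 4.840439377176471 mid [0.3632 0.316  0.0537]
5 [0.3048 0.2991 0.0946] [0.3049 0.3208 0.0945] w 0.0217
25 [0.3195 0.3009 0.0843] [0.3196 0.3228 0.0842] w 0.0219
45 [0.3353 0.3021 0.0732] [0.3355 0.3241 0.0731] w 0.022
65 [0.3526 0.3037 0.0612] [0.3527 0.3262 0.0611] w 0.0224
spine yaw 5.802992670657977
plate [0.2861 0.3458 0.01  ] [0.349 0.362 0.01 ] 14.459871600374601
plate [0.2854 0.2692 0.01  ] [0.3484 0.2833 0.01  ] 12.607269657018191
label ((487.99591064453125, 405.3124694824219), (57.39060974121094, 36.55155563354492), 77.02344512939453)
```

Run:
```python
from h import *
print(env.get_obs()['qpos'].round(1))
go(.314,.3114,.20,185.3); go(.314,.3114,.135,185.3)
```

```text
[-46.2   4.7  11.9  93.9  -0.9  81.5  55.1]
x 0.1500 y 0.0165 z 0.0901 turn -0.1038 | len 0.176 turn -5.9
x 0.1500 y 0.0165 z 0.1551 turn -0.1038 | len 0.216 turn -5.9
```

```bash
python3 -m crank '[{"x":0.05,"y":0.006,"z":0.0,"turn":-0.05},{"x":0.1,"y":0.012,"z":0.02,"turn":-0.104},{"x":0.14,"y":0.0165,"z":0.055,"turn":-0.104},{"x":0.15,"y":0.0165,"z":0.09,"turn":-0.104},{"x":0.15,"y":0.0165,"z":0.12,"turn":-0.104},{"x":0.15,"y":0.0165,"z":0.145,"turn":-0.104},{"x":0.15,"y":0.0165,"z":0.145,"turn":-0.104},{"x":0.15,"y":0.0165,"z":0.145,"turn":-0.104}]'
python3 - <<'E'
from h import *
print(env.get_obs()['qpos'].round(1))
go(.314,.3114,.1175,185.3)
E
```

```text
time_s: 10.68
tool_pos: [0.3139, 0.313, 0.1463]
tool_rot: [179.9, 0.1, -174.6]
force: [0.2, -0.1, -0.8]
grip_width: 0.0314
grasp_force: 40.0
[-52.8  -2.8   4.3 118.2   0.2  64.4  46.8]
x 0.0000 y -0.0016 z 0.0288 turn 0.0019 | len 0.029 turn 0.1
```

Lower slowly with a softer grip so the scanner pivots onto the slope.

```bash
python3 -m crank '[{"x":0,"y":-0.0016,"z":0.004,"turn":0},{"x":0,"y":-0.0016,"z":0.008,"turn":0},{"x":0,"y":-0.0016,"z":0.011,"turn":0},{"x":0,"y":-0.0016,"z":0.014,"turn":0},{"x":0,"y":-0.0016,"z":0.017,"turn":0},{"x":0,"y":-0.0016,"z":0.019,"turn":0}]' - 12
python3 -m crank '[{"x":0,"y":0,"z":0.002,"turn":0},{"x":0,"y":0,"z":0.004,"turn":0},{"x":0,"y":0,"z":0.006,"turn":0},{"x":0,"y":0,"z":0.008,"turn":0},{"x":0,"y":0,"z":0.0095,"turn":0},{"x":0,"y":0,"z":0.0095,"turn":0}]'
python3 - <<'E'
from h import *
c,s=snap("scene","s2.png"); c2,w=snap("top","t2.png")
a=cv2.resize(s[140:240,120:230],(440,400),interpolation=2)[:,:,::-1]; b=cv2.resize(w[180:280,130:220],(360,400),interpolation=2)[:,:,::-1]
cv2.imwrite('pics/c4.png',cv2.hconcat([a,b]))
E
```

```text
time_s: 11.42
tool_pos: [0.3139, 0.3119, 0.1267]
tool_rot: [180.0, 0.1, -174.5]
force: [1.5, -1.9, 4.3]
grip_width: 0.0318
grasp_force: 12.0
time_s: 12.18
tool_pos: [0.3145, 0.3119, 0.117]
tool_rot: [179.9, 0.2, -174.5]
force: [5.7, -0.0, 1.7]
grip_width: 0.0321
grasp_force: 12.0
```

```bash
python3 -m crank '[{"x":0,"y":0,"z":0,"turn":0},{"x":0,"y":0,"z":0,"turn":0},{"x":0,"y":0,"z":0,"turn":0},{"x":0,"y":0,"z":-0.003,"turn":0},{"x":0,"y":0,"z":-0.03,"turn":0},{"x":0,"y":0,"z":-0.08,"turn":0},{"x":-0.05,"y":0,"z":-0.11,"turn":0},{"x":-0.1,"y":0,"z":-0.14,"turn":0},{"x":-0.12,"y":0,"z":-0.17,"turn":0},{"x":-0.12,"y":0,"z":-0.17,"turn":0},{"x":-0.12,"y":0,"z":-0.17,"turn":0}]' 0.056
python3 - <<'E'
from h import *
c,w=snap("wrist","w2.png"); print(c["position"])
cv2.imwrite('pics/c5.png',cv2.resize(w[0:200,180:400],(660,600),interpolation=2)[:,:,::-1])
E
```

```text
time_s: 13.65
tool_pos: [0.4314, 0.3231, 0.2858]
tool_rot: [-180.0, -0.1, -174.5]
force: [-0.4, -0.2, -0.7]
grip_width: 0.0562
grasp_force: 0.0
[0.34894026 0.31594303 0.4288652 ]
```

View pics/c5.png

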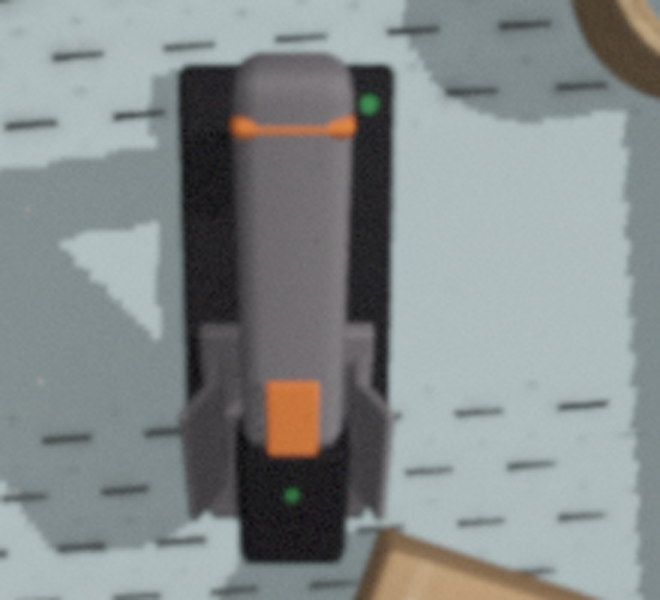

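Run:
```python
from h import *
from scipy.optimize import least_squares
c=imaging.get_calibration("wrist"); M=R.from_euler('xyz',c["attitude"],degrees=True).as_matrix(); K=c["camera_matrix"]
def proj(P):
    q=M.T@(P-c["position"]); s=np.array([q[0],-q[1]])/-q[2]; s=s*(1+c["k1"]*(s@s)); return np.array([K[0,0]*s[0]+K[0,2],K[1,1]*s[1]+K[1,2]])
im=cv2.imread('pics/w2.png'); h=cv2.cvtColor(im,cv2.COLOR_BGR2HSV); o=cv2.inRange(h,(0,150,120),(18,255,255))
n,l,st,ce=cv2.connectedComponentsWithStats(o)
for i in range(1,n):
    if st[i,4]>15 and ce[i][1]<200: print(st[i],ce[i].round(1))
e=np.array([np.cos(np.radians(5.4)),np.sin(np.radians(5.4)),0]); k=np.array([0,0,1.]); O0=np.array([.3428,.3141,0])
obs=[(-.063,.03,42.3),(.025,.0305,139.5),(.083,.03,186.8)]
def pt(p,x,z):
    a=p[2]; return O0+e*(p[0]+x*np.cos(a)+z*np.sin(a))+k*(p[1]-x*np.sin(a)+z*np.cos(a))
f=lambda p:[proj(pt(p,x,z))[1]-v for x,z,v in obs]
r=least_squares(f,[0,.068,.6]); print('offset fwd',r.x[0],'height',r.x[1],'pitch',np.degrees(r.x[2]))
print('expected rows if seated',[proj(pt([0,.068,np.radians(35)],x,z)).round(1).tolist() for x,z,v in obs])
for p in [(60,0,.03)]: pass
print('cheek front top expected',proj(pt([0,.068,np.radians(35)],.087,.03)))
```

```text
[257  39   9   7  41] [260.5  42.3]
[289  40  10   5  40] [294.1  42.2]
[269 128  17  24 386] [276.7 139.5]
offset fwd 0.00960653694185141 height 0.08118047139363131 pitch 26.26944762556051
expected rows if seated [[275.9, 42.6], [275.9, 129.4], [275.9, 170.1]]
cheek front top expected [275.93479661 172.61874522]
```

Run:
```python
from h import *
go(.3192,.3119,.19,185.4);go(.3192,.3119,.122,185.4)
```

```text
x 0.1124 y -0.0002 z 0.0954 turn 0.0030 | len 0.147 turn 0.2
x 0.1124 y -0.0002 z 0.1634 turn 0.0030 | len 0.198 turn 0.2
```

```bash
python3 -m crank '[{"x":0.05,"y":0,"z":0.02,"turn":0.003},{"x":0.1,"y":0,"z":0.045,"turn":0.003},{"x":0.112,"y":0,"z":0.08,"turn":0.003},{"x":0.112,"y":0,"z":0.12,"turn":0.003},{"x":0.112,"y":0,"z":0.15,"turn":0.003},{"x":0.112,"y":0,"z":0.163,"turn":0.003},{"x":0.112,"y":0,"z":0.163,"turn":0.003}]'
python3 -m crank '[{"x":0,"y":0,"z":0,"turn":0},{"x":0,"y":0,"z":0,"turn":0},{"x":0,"y":0,"z":0,"turn":0},{"x":0,"y":0,"z":0,"turn":0},{"x":0.004,"y":0,"z":-0.005,"turn":0},{"x":0.008,"y":0,"z":-0.01,"turn":0},{"x":0.012,"y":0,"z":-0.014,"turn":0},{"x":0.016,"y":0,"z":-0.018,"turn":0},{"x":0.02,"y":0,"z":-0.022,"turn":0},{"x":0.02,"y":0,"z":-0.022,"turn":0},{"x":0.02,"y":0,"z":-0.022,"turn":0},{"x":0.02,"y":0,"z":-0.022,"turn":0}]' 0.0 5
python3 - <<'E'
from h import *
print(env.get_obs()['qpos'].round(1))
c,w=snap("top","t3.png"); c,w=snap("scene","s3.png")
E
```

```text
time_s: 14.58
tool_pos: [0.32, 0.3119, 0.1229]
tool_rot: [-179.9, -0.1, -174.6]
force: [0.4, 0.3, -0.3]
grip_width: 0.056
grasp_force: 0.0
time_s: 16.08
tool_pos: [0.301, 0.3104, 0.1454]
tool_rot: [-180.0, -0.0, -174.7]
force: [-0.5, -0.2, -0.6]
grip_width: 0.0319
grasp_force: 5.0
[-53.8  -4.    4.2 119.5   0.3  64.5  45.6]
```

```bash
cat >> h.py <<'E'
def proj(c,P):
    M=R.from_euler('xyz',c["attitude"],degrees=True).as_matrix(); q=M.T@(np.array(P)-c["position"]); s=np.array([q[0],-q[1]])/-q[2]
    s=s*(1+c["k1"]*(s@s)); K=c["camera_matrix"]; return np.array([K[0,0]*s[0]+K[0,2],K[1,1]*s[1]+K[1,2]])
def sc(tcp,yaw,pitch,x,z,gx=-.048,gz=.022):
    a=np.radians(pitch); e=np.array([np.cos(np.radians(yaw)),np.sin(np.radians(yaw)),0]); k=np.array([0,0,1.])
    X=e*np.cos(a)-k*np.sin(a); Z=e*np.sin(a)+k*np.cos(a); return np.array(tcp)+X*(x-gx)+Z*(z-gz)
def orange(im,lo=(0,120,80),mn=3):
    o=cv2.inRange(cv2.cvtColor(im,cv2.COLOR_BGR2HSV),lo,(18,255,255)); n,l,st,ce=cv2.connectedComponentsWithStats(o)
    return [(st[i].tolist(),ce[i].round(1).tolist()) for i in range(1,n) if st[i,4]>=mn]
E
python3 - <<'E'
from h import *
p=env.get_obs()['tool_pos']
for n,f in(("scene","s3.png"),("top","t3.png")):
    c=imaging.get_calibration(n); print(n)
    for a in(26,35,45,60,90): print(a,[proj(c,sc(p,5.4,a,x,z)).round(1).tolist() for x,z in((-.063,.03),(.025,.03),(.083,.03),(.083,0))])
    print([q for q in orange(cv2.imread('pics/'+f)) if 120<q[1][0]<240 and 130<q[1][1]<260])
E
```

```text
scene
26 [[158.8, 163.5], [177.6, 167.6], [189.2, 170.1], [187.1, 178.7]]
35 [[159.3, 162.9], [176.9, 171.0], [187.7, 176.0], [184.7, 184.3]]
45 [[159.9, 162.3], [175.6, 174.7], [185.3, 182.3], [181.4, 190.1]]
60 [[160.9, 161.7], [173.0, 179.7], [180.5, 190.9], [175.3, 197.6]]
90 [[162.9, 161.5], [165.5, 187.1], [167.2, 203.4], [160.5, 206.6]]
[([160, 146, 2, 3, 5], [160.6, 147.2]), ([174, 171, 4, 1, 4], [175.5, 171.0]), ([181, 172, 2, 2, 3], [181.3, 172.7]), ([194, 174, 3, 2, 3], [195.0, 174.3]), ([202, 211, 70, 31, 546], [233.5, 226.5]), ([219, 210, 3, 2, 3], [220.0, 210.7]), ([234, 214, 2, 2, 3], [234.3, 214.3])]
top
26 [[160.7, 250.3], [161.6, 226.9], [162.1, 212.2], [164.5, 216.7]]
35 [[160.5, 249.6], [162.5, 228.5], [163.8, 215.4], [166.0, 220.9]]
45 [[160.4, 248.8], [163.5, 230.7], [165.5, 219.7], [167.5, 226.1]]
60 [[160.2, 247.4], [164.9, 234.9], [167.7, 227.4], [169.4, 234.9]]
90 [[160.1, 244.8], [166.9, 245.3], [170.9, 245.6], [171.7, 253.9]]
[([135, 190, 17, 13, 52], [143.2, 196.4]), ([161, 225, 5, 7, 33], [163.1, 228.2])]
```

```bash
python3 -m crank '[{"x":0,"y":0,"z":0.006,"turn":0},{"x":0,"y":0,"z":0.012,"turn":0},{"x":0,"y":0,"z":0.016,"turn":0},{"x":0,"y":0,"z":0.018,"turn":0},{"x":-0.003,"y":0,"z":0.02,"turn":0},{"x":-0.006,"y":0,"z":0.022,"turn":0},{"x":-0.009,"y":0,"z":0.0245,"turn":0},{"x":-0.012,"y":0,"z":0.0265,"turn":0},{"x":-0.0145,"y":0,"z":0.028,"turn":0},{"x":-0.0155,"y":0,"z":0.029,"turn":0},{"x":-0.0155,"y":0,"z":0.029,"turn":0}]'
python3 - <<'E'
from h import *
p=env.get_obs()['tool_pos']; snap("scene","s4.png"); snap("top","t4.png")
for n,f in(("scene","s4.png"),("top","t4.png")):
    c=imaging.get_calibration(n); print(n)
    for a in(26,35,45): print(a,[proj(c,sc(p,5.4,a,x,z)).round(1).tolist() for x,z in((.025,.03),(.083,.03))])
    print([q for q in orange(cv2.imread('pics/'+f)) if 150<q[1][0]<200 and 130<q[1][1]<260])
E
```

```text
time_s: 17.55
tool_pos: [0.3161, 0.3127, 0.1172]
tool_rot: [179.9, -0.0, -174.6]
force: [-1.3, -0.3, 5.4]
grip_width: 0.0322
grasp_force: 5.0
scene
26 [[181.4, 174.1], [192.7, 176.4]]
35 [[180.7, 177.5], [191.2, 182.2]]
45 [[179.4, 181.1], [188.9, 188.5]]
[([161, 153, 3, 2, 3], [162.0, 153.3]), ([164, 154, 3, 2, 4], [165.2, 154.5]), ([166, 160, 2, 2, 3], [166.7, 160.3]), ([179, 177, 3, 2, 4], [179.8, 177.8])]
top
26 [[163.1, 223.0], [163.6, 208.7]]
35 [[164.0, 224.6], [165.2, 211.9]]
45 [[165.0, 226.8], [166.8, 216.1]]
[([162, 223, 6, 6, 27], [164.4, 225.6])]
```

```bash
python3 -m crank '[{"x":0,"y":0,"z":0,"turn":0},{"x":0,"y":0,"z":0,"turn":0},{"x":0,"y":0,"z":0,"turn":0},{"x":0,"y":0,"z":-0.003,"turn":0},{"x":0,"y":0,"z":-0.03,"turn":0},{"x":0,"y":0,"z":-0.08,"turn":0},{"x":-0.05,"y":0,"z":-0.11,"turn":0},{"x":-0.1,"y":0,"z":-0.14,"turn":0},{"x":-0.12,"y":0,"z":-0.17,"turn":0},{"x":-0.12,"y":0,"z":-0.17,"turn":0},{"x":-0.12,"y":0,"z":-0.17,"turn":0}]' 0.056
cat > fit.py <<'E'
from h import *
from scipy.optimize import least_squares
import sys
c,im=snap("wrist",sys.argv[1]); im=im[:,:,::-1].copy()
q=[x for x in orange(im,(0,150,120),15) if x[1][1]<220 and 240<x[1][0]<330]; print(q)
g=cv2.cvtColor(im,cv2.COLOR_BGR2GRAY); b=max((x for x in q if x[0][4]>200),key=lambda x:x[0][4]); u=int(b[1][0])
col=g[int(b[1][1])+15:235,u-6:u+7].mean(1); he=int(b[1][1])+15+np.argmax(np.diff(col)); print('head end row',he+.5)
band=np.mean([x[1][1] for x in q if x[0][4]<200 and x[1][1]<b[1][1]-40])
e=5.4; obs=[(-.063,.03,band),(.025,.0305,b[1][1]),(.083,.03,he+1.)]
pt=lambda p,x,z: sc([.3428+.9956*p[0],.3141+.094*p[0],p[1]],e,np.degrees(p[2]),x,z,0,0)
r=least_squares(lambda p:[proj(c,pt(p,x,z))[1]-v for x,z,v in obs],[0,.068,.6]); print('fwd %.4f height %.4f pitch %.1f'%(r.x[0],r.x[1],np.degrees(r.x[2])))
print('seated',[proj(c,pt([0,.068,.611],x,z)).round(1).tolist() for x,z,v in obs])
E
python3 fit.py w3.png
```

```text
time_s: 19.02
tool_pos: [0.435, 0.323, 0.2858]
tool_rot: [-180.0, -0.1, -174.6]
force: [0.0, -0.1, 0.0]
grip_width: 0.0559
grasp_force: 0.0
[([258, 31, 9, 7, 43], [261.5, 34.3]), ([290, 31, 10, 6, 41], [295.1, 34.2]), ([270, 114, 17, 22, 352], [277.6, 124.6]), ([317, 204, 14, 31, 59], [322.2, 218.7])]
head end row 166.5
fwd -0.0008 height 0.0731 pitch 34.4
seated [[275.7, 37.2], [276.0, 125.1], [276.2, 166.4]]
```

Run:
```python
from h import *
go(.3115,.3115,.124,185.4)
```

```text
x 0.1237 y 0.0002 z 0.1614 turn -0.0000 | len 0.203 turn -0.0
```

```bash
python3 -m crank '[{"x":0.05,"y":0,"z":0.02,"turn":0},{"x":0.1,"y":0,"z":0.045,"turn":0},{"x":0.123,"y":0,"z":0.08,"turn":0},{"x":0.124,"y":0,"z":0.12,"turn":0},{"x":0.124,"y":0,"z":0.15,"turn":0},{"x":0.124,"y":0,"z":0.161,"turn":0},{"x":0.124,"y":0,"z":0.161,"turn":0}]'
python3 -m crank '[{"x":0,"y":0,"z":0,"turn":0},{"x":0,"y":0,"z":0,"turn":0},{"x":0,"y":0,"z":0,"turn":0},{"x":0,"y":0,"z":0,"turn":0},{"x":0.003,"y":0,"z":-0.01,"turn":0},{"x":0.006,"y":0,"z":-0.02,"turn":0},{"x":0.006,"y":0,"z":-0.03,"turn":0},{"x":0.006,"y":0,"z":-0.04,"turn":0},{"x":0.006,"y":0,"z":-0.05,"turn":0},{"x":0.006,"y":0,"z":-0.05,"turn":0},{"x":0.006,"y":0,"z":-0.05,"turn":0}]' 0.0 3
cat > chk.py <<'E'
from h import *
import sys
t=sys.argv[1]; gx=float(sys.argv[2]); gz=float(sys.argv[3]); o=env.get_obs(); p=o['tool_pos']; yaw=o['tool_rot'][2]+180; print(p.round(4),o['force'].round(1))
for n in("scene","top"):
    c,im=snap(n,t+n+'.png'); im=im[:,:,::-1].copy(); print(n)
    for a in(26,35,50,65,80,90): print(a,[proj(c,sc(p,yaw,a,x,z,gx,gz)).round(1).tolist() for x,z in((.025,.031),(.083,.015))])
    b=proj(c,p); print([q for q in orange(im) if abs(q[1][0]-b[0])<45 and abs(q[1][1]-b[1])<45])
E
python3 chk.py k1 -.058 .028
```

```text
time_s: 19.95
tool_pos: [0.3118, 0.3112, 0.1251]
tool_rot: [-179.9, -0.1, -174.6]
force: [0.1, -1.0, -0.1]
grip_width: 0.056
grasp_force: 0.0
time_s: 21.32
tool_pos: [0.3065, 0.3111, 0.1756]
tool_rot: [180.0, 0.0, -174.7]
force: [0.3, -0.1, -0.4]
grip_width: 0.0323
grasp_force: 3.0
[0.3065 0.3111 0.1756] [ 0.3 -0.1 -0.4]
scene
26 [[179.7, 160.4], [190.1, 167.7]]
35 [[178.7, 164.2], [187.8, 173.8]]
50 [[176.1, 170.2], [182.8, 183.2]]
65 [[172.5, 175.4], [176.2, 191.0]]
80 [[168.2, 179.4], [168.6, 196.8]]
90 [[165.0, 181.3], [163.1, 199.4]]
[([162, 141, 3, 5, 5], [163.2, 143.0])]
top
26 [[159.5, 222.8], [161.5, 210.5]]
35 [[160.6, 224.9], [163.2, 214.8]]
50 [[162.3, 229.4], [165.7, 223.1]]
65 [[163.7, 234.8], [167.8, 232.7]]
80 [[164.8, 240.8], [169.3, 242.9]]
90 [[165.3, 245.0], [169.9, 249.8]]
[([161, 228, 5, 5, 18], [163.1, 229.7])]
```

```bash
python3 -m crank '[{"x":0,"y":0,"z":-0.015,"turn":0},{"x":0,"y":0,"z":-0.03,"turn":0},{"x":0,"y":0,"z":-0.045,"turn":0},{"x":0,"y":0,"z":-0.06,"turn":0},{"x":0,"y":0,"z":-0.075,"turn":0},{"x":0,"y":0,"z":-0.09,"turn":0},{"x":0,"y":0,"z":-0.1,"turn":0},{"x":0,"y":0,"z":-0.1,"turn":0},{"x":0,"y":0,"z":-0.1,"turn":0}]'
python3 chk.py k2 -.058 .028
```

```text
time_s: 22.55
tool_pos: [0.3062, 0.3107, 0.275]
tool_rot: [-180.0, -0.0, -174.7]
force: [-0.1, 0.1, -1.4]
grip_width: 0.0324
grasp_force: 3.0
[0.3062 0.3107 0.275 ] [-0.1  0.1 -1.4]
scene
26 [[177.2, 131.3], [187.9, 139.6]]
35 [[176.1, 135.2], [185.6, 145.8]]
50 [[173.4, 141.2], [180.3, 155.2]]
65 [[169.8, 146.4], [173.6, 163.0]]
80 [[165.3, 150.3], [165.8, 168.5]]
90 [[162.1, 152.0], [160.1, 170.8]]
[([159, 109, 2, 2, 3], [159.7, 109.7])]
top
26 [[151.0, 220.6], [153.4, 207.5]]
35 [[152.2, 222.9], [155.3, 212.1]]
50 [[154.1, 227.7], [158.1, 221.1]]
65 [[155.7, 233.5], [160.4, 231.3]]
80 [[156.9, 240.0], [162.0, 242.3]]
90 [[157.5, 244.5], [162.7, 249.7]]
[]
```

Run:
```python
from h import *
go(.501,.4065,.29,185.4)
```

```text
x -0.2029 y 0.0772 z -0.0151 turn -0.0010 | len 0.218 turn -0.1
```

```bash
python3 -m crank '[{"x":0,"y":0,"z":-0.005,"turn":0},{"x":-0.02,"y":0.008,"z":-0.015,"turn":0},{"x":-0.05,"y":0.02,"z":-0.015,"turn":0},{"x":-0.085,"y":0.032,"z":-0.015,"turn":0},{"x":-0.12,"y":0.045,"z":-0.015,"turn":0},{"x":-0.15,"y":0.057,"z":-0.015,"turn":0},{"x":-0.18,"y":0.068,"z":-0.015,"turn":0},{"x":-0.198,"y":0.075,"z":-0.015,"turn":0},{"x":-0.203,"y":0.077,"z":-0.015,"turn":0},{"x":-0.203,"y":0.077,"z":-0.015,"turn":0}]' - 12
python3 - <<'E'
from h import *
o=env.get_obs();p=o['tool_pos'];yaw=o['tool_rot'][2]+180;print(p,o['force'])
c,im=snap("scene","s5.png"); g=cv2.cvtColor(im,cv2.COLOR_RGB2GRAY)
for a in(60,70,78,90): print(a,[proj(c,sc(p,yaw,a,x,z,-.058,.028)).round(1).tolist() for x,z in((.033,0),(.033,.03),(.083,0),(.083,.03))])
u0,v0=proj(c,p).astype(int)
for v in range(v0,v0+60): print(v,''.join('#' if x<60 else '+' if x<110 else '.' for x in g[v,u0-20:u0+45]))
print(u0-20)
E
```

```text
time_s: 23.9
tool_pos: [0.501, 0.4065, 0.2903]
tool_rot: [-180.0, -0.0, -174.7]
force: [-1.1, 0.9, -0.7]
grip_width: 0.0316
grasp_force: 12.0
[0.5010385  0.40648288 0.29030132] [-1.05340757  0.88401644 -0.69301058]
60 [[192.2, 129.6], [197.0, 123.8], [197.9, 139.5], [202.5, 133.7]]
70 [[189.1, 131.4], [194.4, 126.6], [193.4, 142.9], [198.5, 138.1]]
78 [[186.4, 132.2], [192.1, 128.5], [189.5, 144.8], [195.1, 141.0]]
90 [[182.4, 132.5], [188.4, 130.4], [183.5, 146.3], [189.5, 144.1]]
104 .............+#++++++++#####+....................................
105 .............++++++++++#####+....................................
106 .............+..+++++++#####+....................................
107 .............+++..+++++#####+....................................
108 .............++++++++++#####+....................................
109 ..............+++++++++#####+....................................
110 ..............+++++++++######+...................................
111 ..............+++++++++####+++...................................
112 ...............++++++++####+.....................
[... 2890 characters left out ...]
 .................................................................
155 .................................................................
156 .................................................................
157 .................................................................
158 .................................................................
159 .................................................................
160 .................................................................
161 .................................................................
162 ...+++...........................................................
163 ..++++...........................................................
165
```

Run:
```python
from h import *
f=.0173
go(.3428+.9956*f,.3141+.094*f,.21,185.4)
```

```text
x 0.1486 y -0.0772 z 0.0806 turn -0.0007 | len 0.186 turn -0.0
```

```bash
python3 -m crank '[{"x":0.03,"y":-0.016,"z":0,"turn":0},{"x":0.065,"y":-0.034,"z":0,"turn":0},{"x":0.1,"y":-0.052,"z":0.01,"turn":0},{"x":0.13,"y":-0.068,"z":0.03,"turn":0},{"x":0.1486,"y":-0.0772,"z":0.055,"turn":0},{"x":0.1486,"y":-0.0772,"z":0.0806,"turn":0},{"x":0.1486,"y":-0.0772,"z":0.0806,"turn":0},{"x":0.1486,"y":-0.0772,"z":0.0806,"turn":0}]'
python3 -m crank '[{"x":0,"y":0,"z":0.015,"turn":0},{"x":0,"y":0,"z":0.027,"turn":0},{"x":0,"y":0,"z":0.035,"turn":0},{"x":0.009,"y":0,"z":0.039,"turn":0},{"x":0.018,"y":0,"z":0.0425,"turn":0},{"x":0.026,"y":0,"z":0.046,"turn":0},{"x":0.034,"y":0,"z":0.05,"turn":0},{"x":0.042,"y":0,"z":0.0535,"turn":0},{"x":0.048,"y":0,"z":0.0575,"turn":0},{"x":0.055,"y":0,"z":0.062,"turn":0},{"x":0.062,"y":0,"z":0.067,"turn":0},{"x":0.0676,"y":0,"z":0.0715,"turn":0}]' - 6
python3 chk.py k3 -.058 .028
```

```text
time_s: 24.95
tool_pos: [0.3609, 0.3162, 0.2113]
tool_rot: [179.9, 0.1, -174.6]
force: [-0.3, -0.4, -1.3]
grip_width: 0.0317
grasp_force: 12.0
time_s: 26.45
tool_pos: [0.2935, 0.3096, 0.1386]
tool_rot: [180.0, 0.1, -174.6]
force: [2.7, -2.4, 8.0]
grip_width: 0.0318
grasp_force: 6.0
[0.2935 0.3096 0.1386] [ 2.7 -2.4  8. ]
scene
26 [[177.9, 172.1], [188.3, 179.1]]
35 [[176.9, 175.9], [186.1, 185.2]]
50 [[174.2, 181.9], [181.0, 194.6]]
65 [[170.7, 187.1], [174.4, 202.5]]
80 [[166.4, 191.2], [166.8, 208.5]]
90 [[163.2, 193.1], [161.3, 211.1]]
[([176, 176, 5, 3, 7], [178.3, 176.7])]
top
26 [[162.8, 227.4], [164.6, 215.3]]
35 [[163.9, 229.4], [166.3, 219.4]]
50 [[165.5, 233.7], [168.7, 227.5]]
65 [[166.8, 239.0], [170.7, 236.8]]
80 [[167.9, 244.9], [172.2, 246.7]]
90 [[168.4, 249.0], [172.8, 253.5]]
[([162, 227, 5, 7, 32], [164.0, 229.9])]
```

```bash
python3 -m crank '[{"x":-0.004,"y":0,"z":0.002,"turn":0},{"x":-0.008,"y":0,"z":0.0045,"turn":0},{"x":-0.012,"y":0,"z":0.007,"turn":0},{"x":-0.015,"y":0,"z":0.0095,"turn":0},{"x":-0.0172,"y":0,"z":0.0115,"turn":0},{"x":-0.0172,"y":0,"z":0.0115,"turn":0}]' - 6
python3 -m crank '[{"x":0,"y":0,"z":0,"turn":0},{"x":0,"y":0,"z":0,"turn":0},{"x":0,"y":0,"z":0,"turn":0},{"x":0,"y":0,"z":0,"turn":0}]' 0.056
python3 - <<'E'
from h import *
print(env.get_obs()['qpos'].round(1))
go(.2972,.3098,.104,185.4)
c,im=snap("top","t6.png"); im=im[:,:,::-1].copy(); print([q for q in orange(im) if 140<q[1][0]<190 and 210<q[1][1]<270])
S=sc([.3428,.3141,.068],5.4,35,.025,.031,0,0); print(proj(c,S))
E
```

```text
time_s: 27.3
tool_pos: [0.3106, 0.3111, 0.1268]
tool_rot: [-180.0, -0.0, -174.7]
force: [0.3, 0.6, -1.1]
grip_width: 0.0318
grasp_force: 6.0
time_s: 27.8
tool_pos: [0.3104, 0.3112, 0.1271]
tool_rot: [180.0, 0.0, -174.7]
force: [-0.4, -0.1, 0.0]
grip_width: 0.0551
grasp_force: 0.0
[-54.3  -2.    5.7 119.9   0.2  62.1  46.6]
x 0.0133 y -0.0002 z 0.0231 turn -0.0009 | len 0.027 turn -0.1
[([163, 223, 5, 6, 27], [164.8, 225.3])]
[164.50124353 224.42960348]
```

```bash
python3 -m crank '[{"x":0.004,"y":0,"z":0.006,"turn":0},{"x":0.009,"y":0,"z":0.013,"turn":0},{"x":0.0133,"y":0,"z":0.02,"turn":0},{"x":0.0133,"y":0,"z":0.0231,"turn":0},{"x":0.0133,"y":0,"z":0.0231,"turn":0}]'
python3 -m crank '[{"x":0,"y":0,"z":0,"turn":0},{"x":0,"y":0,"z":0,"turn":0},{"x":0,"y":0,"z":0,"turn":0},{"x":0,"y":0,"z":0,"turn":0},{"x":0.003,"y":0,"z":-0.01,"turn":0},{"x":0.006,"y":0,"z":-0.02,"turn":0},{"x":0.006,"y":0,"z":-0.03,"turn":0},{"x":0.006,"y":0,"z":-0.045,"turn":0},{"x":0.006,"y":0,"z":-0.06,"turn":0},{"x":0.006,"y":0,"z":-0.08,"turn":0},{"x":0.006,"y":0,"z":-0.1,"turn":0},{"x":0.006,"y":0,"z":-0.12,"turn":0}]' 0.0 3
python3 -m crank '[{"x":0,"y":0,"z":-0.02,"turn":0},{"x":0,"y":0,"z":-0.04,"turn":0},{"x":0,"y":0,"z":-0.055,"turn":0},{"x":0,"y":0,"z":-0.065,"turn":0},{"x":0,"y":0,"z":-0.065,"turn":0},{"x":0,"y":0,"z":-0.065,"turn":0},{"x":0,"y":0,"z":-0.065,"turn":0}]'
python3 - <<'E'
from h import *
go(.5,.405,.29,185.4); print(env.get_obs()['qpos'].round(1))
E
```

```text
time_s: 28.48
tool_pos: [0.2971, 0.3098, 0.1036]
tool_rot: [-180.0, -0.0, -174.7]
force: [-0.0, -0.4, 0.2]
grip_width: 0.0563
grasp_force: 0.0
time_s: 29.98
tool_pos: [0.2913, 0.3094, 0.2254]
tool_rot: [180.0, 0.0, -174.7]
force: [-0.1, -0.9, -1.0]
grip_width: 0.0321
grasp_force: 3.0
time_s: 30.85
tool_pos: [0.291, 0.3091, 0.2881]
tool_rot: [-179.9, -0.0, -174.7]
force: [0.3, -0.9, -1.3]
grip_width: 0.0321
grasp_force: 3.0
x -0.2171 y 0.0760 z -0.0019 turn -0.0010 | len 0.230 turn -0.1
[-55.2 -10.6   4.3 108.5   0.8  82.1  44.2]
```

```bash
python3 -m crank '[{"x":0,"y":0,"z":-0.002,"turn":0},{"x":-0.02,"y":0.008,"z":-0.002,"turn":0},{"x":-0.05,"y":0.02,"z":-0.002,"turn":0},{"x":-0.085,"y":0.034,"z":-0.002,"turn":0},{"x":-0.12,"y":0.048,"z":-0.002,"turn":0},{"x":-0.15,"y":0.06,"z":-0.002,"turn":0},{"x":-0.175,"y":0.07,"z":-0.002,"turn":0},{"x":-0.189,"y":0.076,"z":-0.002,"turn":0},{"x":-0.193,"y":0.0775,"z":-0.002,"turn":0},{"x":-0.193,"y":0.0775,"z":-0.002,"turn":0}]' - 12
cat > sil.py <<'E'
from h import *
import sys
gx,gz=float(sys.argv[2]),float(sys.argv[3])
o=env.get_obs();p=o['tool_pos'];yaw=o['tool_rot'][2]+180;print(p)
c,im=snap("scene",sys.argv[1]); g=cv2.cvtColor(im,cv2.COLOR_RGB2GRAY)
e=np.array([-np.sin(np.radians(yaw)),np.cos(np.radians(yaw)),0])
for a in(70,80,90,100):
    P=[proj(c,sc(p,yaw,a,x,z,gx,gz)+y*e) for x in(.033,.083) for z in(0,.03) for y in(-.019,.019)]
    h=cv2.convexHull(np.array(P,np.float32))[:,0]; print(a,'cen',np.mean(P,0).round(1),'bbox',h.min(0).round(1),h.max(0).round(1))
u0,v0=proj(c,p).astype(int)
for v in range(v0+20,v0+52): print(v,''.join('#' if x<60 else '+' if x<110 else '.' for x in g[v,u0-15:u0+30]))
print(u0-15)
E
python3 sil.py s7.png -.058 .003
```

```text
time_s: 32.1
tool_pos: [0.4759, 0.4044, 0.2906]
tool_rot: [-180.0, -0.0, -174.7]
force: [0.5, -0.3, -1.6]
grip_width: 0.032
grasp_force: 12.0
[0.47589652 0.40435935 0.29061859]
70 cen [193.3 132.5] bbox [184.5 123.5] [201.9 141.5]
80 cen [189.7 135.8] bbox [181.5 126.8] [197.9 144.9]
90 cen [185.9 138.3] bbox [178.3 129.5] [193.3 147.2]
100 cen [181.8 139.8] bbox [174.5 131.5] [189.1 148.3]
126 ............................+#############+..
127 .............................+############+..
128 .............................++##########+...
129 ...............................+#########+...
130 ...............................+########+....
131 ................................++++###+.....
132 ...................................++++......
133 .............................................
134 .............................................
135 .............................................
136 .............................................
137 .............................................
138 .............................................
139 .............................................
140 ..
[... 197 characters left out ...]
 .............................................
145 .............................................
146 .............................................
147 .............................................
148 .............................................
149 .............................................
150 .............................................
151 .............................................
152 .............................................
153 .............................................
154 .............................................
155 .............................................
156 .............................................
157 .............................................
165
```

```bash
python3 -m crank '[{"x":0,"y":0,"z":0,"turn":0},{"x":0,"y":0,"z":0,"turn":0},{"x":-0.035,"y":0,"z":0,"turn":0},{"x":-0.063,"y":0,"z":0,"turn":0},{"x":-0.084,"y":0,"z":0,"turn":0},{"x":-0.097,"y":0,"z":0,"turn":0},{"x":-0.103,"y":0,"z":0,"turn":0},{"x":-0.105,"y":0,"z":0,"turn":0},{"x":-0.105,"y":0,"z":0,"turn":0}]' - 3
python3 sil.py s8.png -.058 .003 | head -24
```

```text
time_s: 33.28
tool_pos: [0.5802, 0.4145, 0.2911]
tool_rot: [180.0, -0.0, -174.6]
force: [0.4, 0.1, -1.1]
grip_width: 0.032
grasp_force: 3.0
[0.58018948 0.41450276 0.29108739]
70 cen [212.7 125.4] bbox [204.4 116.8] [220.9 134. ]
80 cen [209.4 128.5] bbox [201.6 119.9] [217.1 137.2]
90 cen [205.8 130.8] bbox [198.7 122.5] [212.9 139.3]
100 cen [202.1 132.3] bbox [195.  124.4] [209.2 140.4]
120 ......................+###++######+..........
121 ......................+############+.........
122 ......................++###########+.........
123 .......................+############+........
124 ........................+###########+........
125 ........................+############+.......
126 .........................+##########+........
127 ..........................+########+.........
128 ..........................+########+.........
129 ..........................+++++###+..........
130 ..............................++++...........
131 .............................................
132 .............................................
133 .............................................
134 .............................................
135 .............................................
136 .............................................
137 .............................................
138 .............................................
```

```bash
python3 -m crank '[{"x":0.004,"y":0,"z":0,"turn":0},{"x":0.012,"y":0,"z":0,"turn":0},{"x":0.024,"y":0,"z":0,"turn":0},{"x":0.05,"y":0,"z":0,"turn":0},{"x":0.078,"y":0,"z":0,"turn":0},{"x":0.105,"y":0,"z":0,"turn":0},{"x":0.07,"y":0,"z":0,"turn":0},{"x":0.042,"y":0,"z":0,"turn":0},{"x":0.021,"y":0,"z":0,"turn":0},{"x":0.008,"y":0,"z":0,"turn":0},{"x":0.002,"y":0,"z":0,"turn":0},{"x":0,"y":0,"z":0,"turn":0}]'
python3 sil.py s9.png -.058 .003 | sed -n '1,30p;$p'
```

```text
time_s: 34.83
tool_pos: [0.5803, 0.4144, 0.2909]
tool_rot: [180.0, -0.0, -174.6]
force: [-0.0, -0.2, -0.7]
grip_width: 0.032
grasp_force: 3.0
[0.58033907 0.41444219 0.29092317]
70 cen [212.7 125.4] bbox [204.5 116.8] [220.9 134.1]
80 cen [209.5 128.5] bbox [201.7 119.9] [217.1 137.2]
90 cen [205.9 130.9] bbox [198.7 122.5] [212.9 139.4]
100 cen [202.1 132.3] bbox [195.1 124.4] [209.2 140.4]
120 ................+++++++++++..................
121 ................++++++++++++.................
122 ................++++++++++++.................
123 .................++++++++##+.................
124 .................+++++++####+................
125 ................+###########+................
126 ................+############+...............
127 .................+###########+...............
128 .................+###########+...............
129 .................+###########+...............
130 .................+###########+...............
131 ..................+###########+..............
132 ..................+###########+..............
133 ..................+###########+..............
134 ..................+###########+..............
135 ..................++########++...............
136 ...................++++####+.................
137 ......................++++++.................
138 .............................................
139 .............................................
140 .............................................
141 .............................................
142 .............................................
143 .............................................
144 .............................................
186
```

```bash
python3 -m crank '[{"x":0.004,"y":0,"z":0,"turn":0},{"x":0.012,"y":0,"z":0,"turn":0},{"x":0.024,"y":0,"z":0,"turn":0},{"x":0.048,"y":0,"z":0,"turn":0},{"x":0.072,"y":0,"z":0,"turn":0},{"x":0.096,"y":0,"z":0,"turn":0},{"x":0.064,"y":0,"z":0,"turn":0},{"x":0.039,"y":0,"z":0,"turn":0},{"x":0.02,"y":0,"z":0,"turn":0},{"x":0.008,"y":0,"z":0,"turn":0},{"x":0.002,"y":0,"z":0,"turn":0},{"x":0,"y":0,"z":0,"turn":0}]'
python3 sil.py s10.png -.058 .003 | sed -n '3,27p;$p'
```

```text
time_s: 36.38
tool_pos: [0.5804, 0.4144, 0.291]
tool_rot: [180.0, -0.0, -174.6]
force: [0.2, -0.1, -0.9]
grip_width: 0.032
grasp_force: 3.0
80 cen [209.5 128.5] bbox [201.7 119.9] [217.1 137.2]
90 cen [205.9 130.9] bbox [198.8 122.5] [212.9 139.4]
100 cen [202.1 132.3] bbox [195.1 124.4] [209.2 140.4]
120 .............+++++++++++.....................
121 ............++++++++++++.....................
122 ............++++++++++++.....................
123 ............++++++++++++.....................
124 ............++++++++++++.....................
125 .............++++++++++......................
126 .............++++++++#++.....................
127 ............+####++#####+....................
128 ............+###########+....................
129 ............+###########+....................
130 ............+###########+....................
131 ............+###########+....................
132 ............+###########+....................
133 ............+###########+....................
134 ............+###########+....................
135 ............+###########+....................
136 ............+###########+....................
137 ............+###########+....................
138 ............+###########+....................
139 ............+++++#####++.....................
140 ................++++++.......................
141 .............................................
186
```

```bash
python3 -m crank '[{"x":0,"y":0,"z":0,"turn":0},{"x":0.01,"y":0,"z":0,"turn":0},{"x":0.025,"y":0,"z":0.004,"turn":0},{"x":0.045,"y":0,"z":0.01,"turn":0},{"x":0.065,"y":0,"z":0.016,"turn":0},{"x":0.082,"y":0,"z":0.02,"turn":0},{"x":0.092,"y":0,"z":0.022,"turn":0},{"x":0.0955,"y":0,"z":0.022,"turn":0},{"x":0.0955,"y":0,"z":0.022,"turn":0}]' - 15
python3 sil.py s11.png -.058 .003 | sed -n '1,38p'
python3 - <<'E'
from h import *
c,w=snap("wrist","w5.png"); s=cv2.imread('pics/s11.png')[100:200,150:240]; t=snap("top","t7.png")[1][170:260,120:200,::-1]
a=w[:,:,::-1][110:310,150:440]; cv2.imwrite('pics/c6.png',cv2.hconcat([cv2.resize(a,(440,303)),cv2.resize(s,(273,303),interpolation=2)]))
E
```

```text
time_s: 37.55
tool_pos: [0.4859, 0.4054, 0.2693]
tool_rot: [180.0, 0.0, -174.7]
force: [0.8, -0.3, -1.3]
grip_width: 0.0318
grasp_force: 15.0
[0.48585432 0.40538374 0.26930139]
70 cen [195.6 137.5] bbox [186.9 128.6] [204.2 146.5]
80 cen [192.1 140.8] bbox [184.  131.9] [200.2 149.9]
90 cen [188.3 143.3] bbox [180.8 134.6] [195.7 152.2]
100 cen [184.3 144.9] bbox [177.  136.7] [191.6 153.4]
131 .............+++++++++++.....................
132 .............+++++++++++.....................
133 .............+++++++++++.....................
134 .............+++++++++++.....................
135 ............++++++++++++.....................
136 ............++++++++++++.....................
137 .............+++++++++++.....................
138 .............+++++++++#+.....................
139 ............+###++++++##+....................
140 ............+###########+....................
141 ............+###########+....................
142 ............+###########+....................
143 ............+############+...................
144 ............+############+...................
145 ..
[... 197 characters left out ...]
 ............+############+...................
150 ............+############+...................
151 .............+##########+....................
152 ..............++++####++.....................
153 ..................++++.......................
154 .............................................
155 .............................................
156 .............................................
157 .............................................
158 .............................................
159 .............................................
160 .............................................
161 .............................................
162 .++..........................................
168
```

View pics/c6.png

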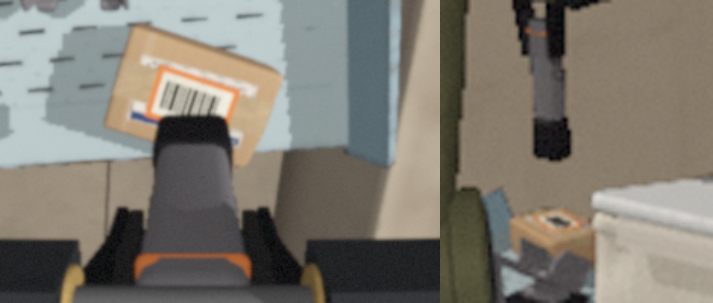

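Run:
```python
from h import *
o=env.get_obs();p=o['tool_pos'];yaw=o['tool_rot'][2]+180; c=imaging.get_calibration("wrist")
for a in(86,90,94,98): print(a,[proj(c,sc(p,yaw,a,x,z,-.058,.003)).round(1).tolist() for x,z in((-.063,0),(.033,0),(.083,0),(.083,.03),(.083,.015))], 'win',sc(p,yaw,a,.083,.015,-.058,.003).round(4))
g=cv2.cvtColor(cv2.imread('pics/w5.png'),cv2.COLOR_BGR2GRAY); print(g[175:215,277].tolist())
b=[q for q in orange(cv2.imread('pics/w5.png'),(0,150,120),15) if q[1][1]<300]; print(b)
```

```text
86 [[275.1, 284.0], [275.8, 222.8], [276.0, 206.0], [276.0, 240.1], [276.0, 223.3]] win [0.508  0.4072 0.1291]
90 [[275.1, 284.9], [275.8, 214.2], [276.0, 194.7], [276.0, 228.5], [276.0, 211.8]] win [0.4982 0.4063 0.1279]
94 [[275.1, 285.9], [275.8, 205.7], [276.0, 183.3], [276.0, 216.9], [276.0, 200.4]] win [0.4884 0.4054 0.1274]
98 [[275.1, 286.8], [275.8, 197.3], [276.0, 171.9], [276.0, 205.4], [276.0, 189.1]] win [0.4786 0.4044 0.1276]
[101, 98, 115, 133, 150, 166, 180, 187, 184, 172, 134, 83, 42, 17, 22, 21, 21, 19, 27, 20, 26, 32, 28, 17, 21, 26, 31, 31, 31, 43, 61, 82, 87, 83, 88, 86, 85, 85, 84, 85]
[([248, 154, 13, 29, 45], [253.0, 165.2]), ([302, 169, 5, 15, 22], [304.1, 174.8]), ([239, 278, 76, 15, 277], [276.4, 281.7])]
```

```bash
python3 -m crank '[{"x":0.002,"y":0,"z":0,"turn":0},{"x":0.002,"y":0,"z":0,"turn":0},{"x":0.002,"y":0,"z":0,"turn":0},{"x":0.002,"y":0,"z":0,"turn":0},{"x":0.002,"y":0,"z":0,"turn":0},{"x":0.002,"y":0,"z":0,"turn":0},{"x":0.002,"y":0,"z":0,"turn":0},{"x":0.002,"y":0,"z":0,"turn":0},{"x":0.002,"y":0,"z":0,"turn":0},{"x":0.002,"y":0,"z":0,"turn":0},{"x":0.002,"y":0,"z":0,"turn":0},{"x":0.002,"y":0,"z":0,"turn":0}]'
python3 -m crank '[{"x":0,"y":0,"z":0,"turn":0},{"x":0,"y":0,"z":0,"turn":0}]'
python3 - <<'E'
from h import *
f=.054
go(.3428+.9956*f,.3141+.094*f,.29,185.4)
E
```

```text
time_s: 39.2
tool_pos: [0.4836, 0.4052, 0.2689]
tool_rot: [180.0, 0.0, -174.7]
force: [-0.8, -0.4, -0.7]
grip_width: 0.0317
grasp_force: 15.0
time_s: 39.45
tool_pos: [0.4836, 0.4052, 0.2689]
tool_rot: [180.0, 0.0, -174.7]
force: [0.1, -0.2, -1.4]
grip_width: 0.0319
grasp_force: 15.0
x 0.0947 y -0.0775 z -0.0211 turn -0.0010 | len 0.124 turn -0.1
```

```bash
python3 -m crank '[{"x":0.01,"y":-0.007,"z":0,"turn":0},{"x":0.028,"y":-0.02,"z":-0.005,"turn":0},{"x":0.05,"y":-0.036,"z":-0.005,"turn":0},{"x":0.075,"y":-0.054,"z":-0.005,"turn":0},{"x":0.096,"y":-0.068,"z":0.005,"turn":0},{"x":0.1094,"y":-0.0775,"z":0.025,"turn":0},{"x":0.1094,"y":-0.0775,"z":0.045,"turn":0},{"x":0.1094,"y":-0.0775,"z":0.054,"turn":0},{"x":0.1094,"y":-0.0775,"z":0.054,"turn":0}]'
python3 sil.py s12.png -.058 .004 | sed -n '1,5p'
```

```text
time_s: 40.58
tool_pos: [0.3816, 0.3175, 0.2146]
tool_rot: [-180.0, -0.0, -174.7]
force: [-0.1, -0.1, -0.5]
grip_width: 0.032
grasp_force: 15.0
[0.3815843  0.31750197 0.21463752]
70 cen [191.  165.3] bbox [181.7 155.9] [200.1 174.9]
80 cen [187.2 168.9] bbox [178.5 159.4] [195.7 178.6]
90 cen [183.1 171.7] bbox [175.2 162.4] [191.  181.3]
100 cen [178.8 173.6] bbox [171.2 164.6] [186.5 182.8]
```

```bash
python3 -m crank '[{"x":0,"y":0,"z":0.018,"turn":0},{"x":0,"y":0,"z":0.03,"turn":0},{"x":0.0115,"y":0,"z":0.0315,"turn":0},{"x":0.023,"y":0,"z":0.0345,"turn":0},{"x":0.032,"y":0,"z":0.039,"turn":0},{"x":0.0411,"y":0,"z":0.044,"turn":0},{"x":0.049,"y":0,"z":0.0505,"turn":0},{"x":0.0571,"y":0,"z":0.058,"turn":0}]' - 5
python3 chk.py k4 -.058 .004
```

```text
time_s: 41.62
tool_pos: [0.3243, 0.3123, 0.1562]
tool_rot: [-180.0, -0.0, -174.6]
force: [0.1, 1.0, 1.1]
grip_width: 0.0319
grasp_force: 5.0
[0.3243 0.3123 0.1562] [0.1 1.  1.1]
scene
26 [[185.8, 157.4], [195.9, 164.7]]
35 [[185.5, 161.4], [194.3, 171.0]]
50 [[184.0, 168.1], [190.4, 181.0]]
65 [[181.3, 174.3], [184.9, 189.8]]
80 [[177.7, 179.8], [178.0, 196.9]]
90 [[174.9, 182.8], [173.0, 200.5]]
[([166, 157, 2, 2, 3], [166.7, 157.7]), ([194, 174, 3, 2, 3], [195.0, 174.3])]
top
26 [[158.7, 214.3], [160.7, 202.2]]
35 [[159.9, 215.5], [162.5, 205.7]]
50 [[161.7, 218.8], [165.2, 213.0]]
65 [[163.5, 223.4], [167.5, 221.8]]
80 [[164.9, 229.0], [169.3, 231.5]]
90 [[165.7, 233.1], [170.2, 238.3]]
[([135, 190, 17, 13, 47], [143.3, 197.0]), ([161, 223, 5, 4, 12], [163.1, 224.1])]
```

Pitch is ~65°, as planned. Continue.

```bash
python3 -m crank '[{"x":0.0069,"y":0,"z":0.009,"turn":0},{"x":0.014,"y":0,"z":0.018,"turn":0},{"x":0.0192,"y":0,"z":0.0265,"turn":0},{"x":0.0237,"y":0,"z":0.0345,"turn":0},{"x":0.028,"y":0,"z":0.0425,"turn":0},{"x":0.0315,"y":0,"z":0.05,"turn":0},{"x":0.03,"y":0,"z":0.051,"turn":0},{"x":0.0285,"y":0,"z":0.052,"turn":0},{"x":0.0285,"y":0,"z":0.052,"turn":0}]'
python3 chk.py k5 -.058 .004
```

```text
time_s: 42.85
tool_pos: [0.297, 0.3099, 0.1049]
tool_rot: [180.0, 0.0, -174.7]
force: [-0.4, -0.0, -1.3]
grip_width: 0.032
grasp_force: 5.0
[0.297  0.3099 0.1049] [-0.4 -0.  -1.3]
scene
26 [[181.2, 174.2], [191.5, 181.1]]
35 [[180.9, 178.3], [189.9, 187.4]]
50 [[179.4, 184.9], [186.0, 197.4]]
65 [[176.8, 191.2], [180.4, 206.3]]
80 [[173.2, 196.7], [173.5, 213.6]]
90 [[170.3, 199.8], [168.4, 217.3]]
[]
top
26 [[163.4, 223.5], [165.2, 211.6]]
35 [[164.5, 224.6], [166.8, 214.9]]
50 [[166.2, 227.7], [169.4, 221.8]]
65 [[167.9, 232.1], [171.6, 230.2]]
80 [[169.3, 237.4], [173.4, 239.5]]
90 [[170.0, 241.4], [174.2, 246.1]]
[([162, 224, 5, 6, 28], [164.1, 226.6])]
```

```bash
python3 -m crank '[{"x":0,"y":0,"z":0,"turn":0},{"x":0,"y":0,"z":0,"turn":0},{"x":0,"y":0,"z":0,"turn":0},{"x":0,"y":0,"z":-0.01,"turn":0},{"x":0,"y":0,"z":-0.05,"turn":0},{"x":0,"y":0,"z":-0.1,"turn":0},{"x":-0.05,"y":0,"z":-0.13,"turn":0},{"x":-0.1,"y":0,"z":-0.16,"turn":0},{"x":-0.138,"y":0,"z":-0.182,"turn":0},{"x":-0.138,"y":0,"z":-0.182,"turn":0},{"x":-0.138,"y":0,"z":-0.182,"turn":0}]' 0.056
python3 fit.py w6.png
```

```text
time_s: 44.32
tool_pos: [0.4332, 0.3227, 0.2866]
tool_rot: [-180.0, -0.1, -174.6]
force: [-0.3, 0.2, -0.1]
grip_width: 0.056
grasp_force: 0.0
[([287, 27, 12, 7, 47], [293.9, 30.8]), ([257, 28, 21, 6, 53], [263.0, 31.1]), ([269, 111, 17, 23, 352], [276.6, 122.4]), ([316, 205, 16, 31, 58], [322.0, 219.6])]
head end row 164.5
fwd -0.0050 height 0.0779 pitch 35.1
seated [[275.8, 39.8], [276.1, 126.9], [276.2, 167.8]]
```

Run:
```python
from h import *
go(.3081,.3108,.121,185.4)
```

```text
x 0.1252 y -0.0002 z 0.1653 turn 0.0001 | len 0.207 turn 0.0
```

```bash
python3 -m crank '[{"x":0.05,"y":0,"z":0.02,"turn":0},{"x":0.1,"y":0,"z":0.045,"turn":0},{"x":0.125,"y":0,"z":0.08,"turn":0},{"x":0.125,"y":0,"z":0.12,"turn":0},{"x":0.125,"y":0,"z":0.152,"turn":0},{"x":0.125,"y":0,"z":0.165,"turn":0},{"x":0.125,"y":0,"z":0.165,"turn":0}]'
python3 -m crank '[{"x":0,"y":0,"z":0,"turn":0},{"x":0,"y":0,"z":0,"turn":0},{"x":0,"y":0,"z":0,"turn":0},{"x":-0.0012,"y":0,"z":0.0008,"turn":0},{"x":-0.0024,"y":0,"z":0.0017,"turn":0},{"x":-0.0036,"y":0,"z":0.0025,"turn":0},{"x":-0.0048,"y":0,"z":0.0034,"turn":0},{"x":-0.006,"y":0,"z":0.0042,"turn":0},{"x":-0.006,"y":0,"z":0.0042,"turn":0}]' 0.0 6
python3 -m crank '[{"x":0,"y":0,"z":0,"turn":0},{"x":0,"y":0,"z":0,"turn":0},{"x":0,"y":0,"z":0,"turn":0},{"x":0,"y":0,"z":-0.01,"turn":0},{"x":0,"y":0,"z":-0.05,"turn":0},{"x":0,"y":0,"z":-0.1,"turn":0},{"x":-0.05,"y":0,"z":-0.13,"turn":0},{"x":-0.1,"y":0,"z":-0.155,"turn":0},{"x":-0.121,"y":0,"z":-0.169,"turn":0},{"x":-0.121,"y":0,"z":-0.169,"turn":0},{"x":-0.121,"y":0,"z":-0.169,"turn":0}]' 0.056
python3 fit.py w7.png
```

```text
time_s: 45.25
tool_pos: [0.3089, 0.3108, 0.1215]
tool_rot: [-179.9, -0.1, -174.6]
force: [-0.0, -0.5, 0.4]
grip_width: 0.0562
grasp_force: 0.0
time_s: 46.38
tool_pos: [0.3149, 0.3119, 0.1181]
tool_rot: [180.0, -0.1, -174.6]
force: [-2.5, -0.2, 7.6]
grip_width: 0.0318
grasp_force: 6.0
time_s: 47.75
tool_pos: [0.4348, 0.323, 0.2861]
tool_rot: [-180.0, -0.1, -174.6]
force: [-0.6, 0.2, -0.8]
grip_width: 0.056
grasp_force: 0.0
[([257, 31, 11, 7, 46], [260.9, 34.5]), ([289, 32, 10, 6, 41], [294.2, 34.7]), ([269, 114, 17, 22, 344], [276.8, 124.5]), ([317, 204, 16, 31, 60], [322.4, 217.8])]
head end row 166.5
fwd -0.0007 height 0.0697 pitch 33.7
seated [[275.8, 37.5], [276.1, 125.3], [276.2, 166.5]]
```

```bash
python3 -c "
from cell import env
print(env.sign_off())"
```

```text
the job is handed in; nothing more can be done
None
```

I scanned both orange-edged labels, the carton front and then the small parcel top, each at about 8 cm and held for about 2 s. The scanner is released in its dock, measured within about 1 mm of its seated pose, and I handed the job in at about 48 s. The first docking left the head resting on the stop horns, so I reseated it. The first tail grasp hung at too shallow an angle, so I docked and regripped once more before the parcel scan. I saw no sign of anything else being moved, though I didn't re-check the other objects at the end.

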